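# Set each casting flask over its wax model on the matching sprue base

## Robot

A 6-joint arm with a two-finger parallel gripper is mounted at the origin on a cart in front of the work surface, level with it; the furniture and walls round the work are solid. World frame = base frame: x ahead of the robot, y to its left, z up, the work surface at z = 0. Lengths are in mm, angles in rad, forces in N, time in s.
With the tool pointing down it reaches from about 275 to 1000 mm from the base axis. Payload 8.4 kg.
Tool frame: the origin (TCP) lies at the very end of the fingers, on their centre line; the grasp point (between the pads) lies 19 mm behind it (r.tcp_to_grasp is the distance from the TCP to the grasp point, in mm); z points along the fingers, y is the line along which they close (so a half turn about z gives the same grasp; the last joint's range is limited). The gripper opens to 85 mm and grips with 20 to 120 N. Pads are 22 mm wide; open, the fingers measure 114 mm over their backs; the gripper's body (76 mm by 85 mm) begins 54 mm behind the grasp point. The pads swing forward as they close: fully open they stand 13 mm farther back than shut.
Start: joints at [1.207, 0.353, 1.633, -0, 1.155, -0.002], TCP at [221.223, 584.541, 231.281] pointing down, gripper open.
Joint ranges: [-2.63, 2.63], [-0.92, 2.1], [0.06, 2.66], [-1.3, 4.44], [0, 2.69], [-3.02, 3.02]. Speed limits (rad/s): [2.22, 2.22, 2.79, 3.14, 3.14, 3.14].

## Interface

Orientations are given as [roll, pitch, yaw] about the fixed x, y, z axes, in that order (R = Rz(yaw) Ry(pitch) Rx(roll)).
In Python, from rig import r gives the robot as it stands. The module is installed in compiled form; this text tells all that it offers.
- The arm moves only by the tool play_rows, never from a script. Its argument "rows" is a list of rows, each an object with "dp": the shift along the tool's x, y, z in units of 40 mm (1.0 is 40 mm), a list of three; "turn": the turn, a rotation vector about the tool's x, y, z in units of 6 degrees (1.0 is 6 degrees), a list of three; "fingers": the closure, from 0 (fully open) to 1 (shut). In form: [{"dp": [tx, ty, tz], "turn": [wx, wy, wz], "fingers": fingers}, ...]. A call has 1 to 5 rows; each row shifts and turns the commanded pose from where the row before left it, along the tool's axes as they then stand; what a row does not reach is not made up. A row lasts 1/12 s, in which the tool goes at most 41.7 mm and 7.16 degrees, less where a joint would pass 70% of its speed; a pose out of reach is approached as far as the arm can. A call is refused whole if a number of a shift passes 1 or a number of a turn 1, either way. A call with a gripper value outside its range is refused whole. The fingers move at their own pace and stop on an object; "force" is the grip in N (left out, the last holds). Time passes only in rows, so rows that do not move let the fingers close. It gives the time, the measured TCP pose, the force, the opening and the grip force at its end, in the units of the state.
- r.sense(): the state, without advancing time (a new reading comes with each control period).
- r.grab_frame(name): name is "side" or "top"; returns a dict with "pixels" (480x640x3 uint8, red, green, blue), "fx", "fy", "cx", "cy" (pixels), "dist" ([k1, k2, p1, p2, k3] as OpenCV has them; the pictures are not rectified), "pose" (4x4, takes a point from camera to world coordinates). Camera axes: x right, y down, z forward; pixel columns grow to the right and rows downward; lengths in mm; the calibration is good to about 2 mm. A picture is of the moment at which its call begins. There is no depth.
- r.sign_off(): hands the job in; it is judged then, once.
The state is a dict: "clock": time; "qpos": joint angles; "qvel": joint speeds; "joint_efforts": joint torques, N m; "eef_pos": TCP position; "tcp_rot": TCP orientation; "contact_force": force on the tool from outside, world axes, zero at the start; "wrist_torque": the same for the moment, N m; "opening": opening from 0.0 (shut) to 1.0 (fully open); "grasp_force": force on a finger pad.
Only numpy, scipy, OpenCV 4.12 (cv2) and the standard library are available. Lean on these libraries where they do the work, as an engineer would, in place of code of your own. Each camera call takes 0.05 s, during which the arm holds its last target. There are 200 camera calls.

## Task

Get the four casting flasks ready for investing: lower each steel flask gently over the wax model on the rubber sprue base of its own size, so that it drops fully home into the base's groove and stands upright, and let go. Don't force a flask down or knock the bases and the waxes, and leave the loupe and the oil cup where they are.

Things in the scene. Friction and masses are not known exactly. Their poses are not given: they have to be found in the camera images.
- flask_36: Loose casting flask: a steel tube standing upright, open at both ends, its upper part tinted brown by the kiln, outer diameter 36 mm, height 46 mm, wall 2 mm (inner diameter 32 mm). Origin: centre of its lower end; z up along the tube. Grip it across the outside from above, near its upper end.
- flask_45: Loose casting flask: a steel tube standing upright, open at both ends, its upper part tinted brown by the kiln, outer diameter 45 mm, height 55 mm, wall 2 mm (inner diameter 41 mm). Origin: centre of its lower end; z up along the tube. Grip it across the outside from above, near its upper end.
- flask_54: Loose casting flask: a steel tube standing upright, open at both ends, its upper part tinted brown by the kiln, outer diameter 54 mm, height 64 mm, wall 2 mm (inner diameter 50 mm). Origin: centre of its lower end; z up along the tube. Grip it across the outside from above, near its upper end.
- flask_63: Loose casting flask: a steel tube standing upright, open at both ends, its upper part tinted brown by the kiln, outer diameter 63 mm, height 74 mm, wall 2 mm (inner diameter 59 mm). Origin: centre of its lower end; z up along the tube. Grip it across the outside from above, near its upper end.
- base_36: Round green rubber sprue base for the 36 mm flask, fixed: a dish 17 mm high, 60 mm across, with a red wax plain ring. Origin: centre of its underside; z up. The flask stands on its groove floor, 6 mm up; rim 43 mm wide inside at the floor, flaring to 54 mm at the mouth; low dome 24 mm across, 17 mm high, in the middle. The wax reaches 42 mm up, within 9 mm of the axis.
- base_45: Round brick-red rubber sprue base for the 45 mm flask, fixed: a dish 17 mm high, 69 mm across, with a dark green wax signet ring. Origin: centre of its underside; z up. The flask stands on its groove floor, 6 mm up; rim 52 mm wide inside at the floor, flaring to 63 mm at the mouth; low dome 33 mm across, 17 mm high, in the middle. The wax reaches 51 mm up, within 13 mm of the axis.
- base_54: Round blue rubber sprue base for the 54 mm flask, fixed: a dish 17 mm high, 78 mm across, with a light blue wax tree of nine round charms. Origin: centre of its underside; z up. The flask stands on its groove floor, 6 mm up; rim 61 mm wide inside at the floor, flaring to 72 mm at the mouth; low dome 42 mm across, 17 mm high, in the middle. The wax reaches 60 mm up, within 17 mm of the axis.
- base_63: Round black rubber sprue base for the 63 mm flask, fixed: a dish 17 mm high, 87 mm across, with a purple wax tree of six rings. Origin: centre of its underside; z up. The flask stands on its groove floor, 6 mm up; rim 70 mm wide inside at the floor, flaring to 81 mm at the mouth; low dome 51 mm across, 17 mm high, in the middle. The wax reaches 70 mm up, within 21 mm of the axis.
- loupe: Bystander, loose: black eye loupe, a hollow cup about 42 mm across and 42 mm long, lying on its side. Origin: centre of its underside. Leave it where it is.
- oil_cup: Bystander, loose: small oil cup with a blue foot, clear body and white lid, 50 mm across and 54 mm high. Origin: centre of its underside. Leave it where it is.

How it is judged:
By the outcome, as a careful person would: the job done as asked, in the order asked, and still so for the second after the job is handed in, with the robot touching nothing.
It also fails if it takes over 88 s, if anything falls off the work surface, if the arm or the gripper's body presses on something with over 40 N, if the wrist force passes 120 N, or if a joint passes its speed limit or range.

## Working session

There is one attempt and no reset: what is moved stays moved. The work goes in short steps, Python scripts to look and compute and a tool call to move; the robot and the scene stay as the last step left them, time stands still between calls to the robot, and variables do not carry over. Pictures are saved under pics/ and viewed, at most 14 in all, crops included, and the job is handed in when it is done.

Besides the shell and the picture viewer there is one more tool, called after "Request:" in YAML: its name, and indented under it one key for each argument. play_rows: Moves the arm, as the interface text tells. Its arguments: {"type":"object","properties":{"rows":{"type":"array"},"force":{"type":"number"}},"required":["rows"]}

```bash
mkdir -p pics; cat > h.py <<'E'
import numpy as np, cv2
from rig import r
def grab(n): return r.grab_frame(n)
def save(f,name): cv2.imwrite('pics/'+name,f['pixels'][:,:,::-1])
def ray(f,uv):
    K=np.array([[f['fx'],0,f['cx']],[0,f['fy'],f['cy']],[0,0,1.]])
    p=cv2.undistortPoints(np.array(uv,float).reshape(-1,1,2),K,np.array(f['dist'])).reshape(-1,2)
    P=np.array(f['pose']); d=np.c_[p,np.ones(len(p))]@P[:3,:3].T
    return P[:3,3],d
def plane(f,uv,z):
    o,d=ray(f,uv); return (o+d*((z-o[2])/d[:,2])[:,None])[:,:2]
def circ(p):
    A=np.c_[2*p,np.ones(len(p))]; s=np.linalg.lstsq(A,(p**2).sum(1),rcond=None)[0]
    return s[:2],np.sqrt(s[2]+s[:2]@s[:2])
E
python3 - <<'E'
from h import *
for n in('top','side'):
    f=grab(n); save(f,n+'0.png'); print(n,f['fx'],np.round(f['pose'],3).tolist())
s=r.sense(); print(s)
E
```

```text
top 561.9411833626042 [[-0.014, -0.998, 0.066, 460.949], [-1.0, 0.015, 0.01, -50.098], [-0.011, -0.066, -0.998, 1168.834], [0.0, 0.0, 0.0, 1.0]]
side 577.275141392726 [[1.0, 0.0, -0.025, 579.565], [0.022, -0.468, 0.883, -1033.187], [-0.012, -0.884, -0.468, 541.345], [0.0, 0.0, 0.0, 1.0]]
{'clock': 0.1, 'qpos': array([ 1.20659500e+00,  3.53575308e-01,  1.63406594e+00,  2.99329629e-05,
        1.15522279e+00, -2.41826051e-03]), 'qvel': array([-0.0023631 , -0.00109544, -0.00155348,  0.00070214, -0.00273461,
       -0.0002    ]), 'joint_efforts': array([ 2.39693094e-03, -6.06358337e+01, -3.42818034e+01,  1.02556160e-04,
        3.88230023e-03,  3.30940838e-05]), 'eef_pos': array([221.05965599, 584.13137246, 230.63636091]), 'tcp_rot': array([-3.14032134e+00, -3.04442815e-05,  2.77979747e+00]), 'contact_force': array([ 0.03194975, -0.5377998 ,  0.22518098]), 'wrist_torque': array([ 0.01480711, -0.05412418, -0.00562043]), 'grasp_force': 0.0, 'opening': 1.0008364165139672}
```

View pics/top0.png

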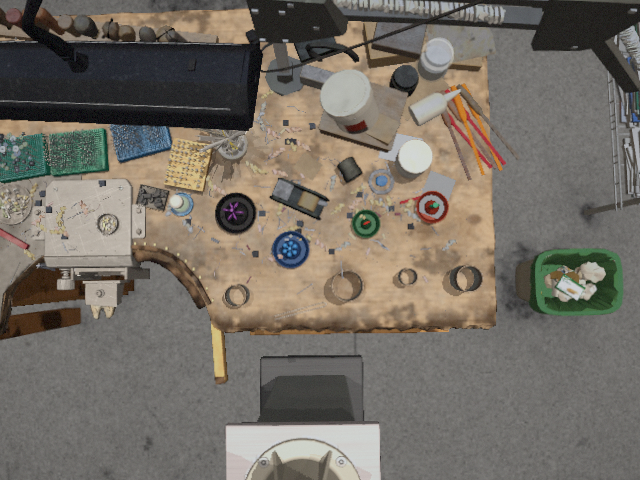

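View pics/side0.png

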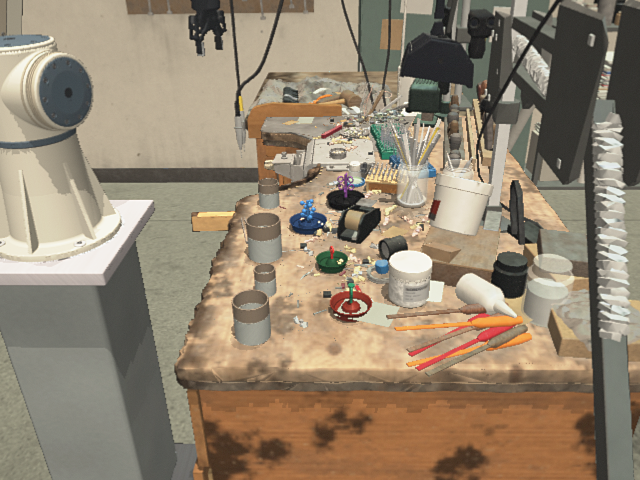

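Top: flasks at pixels (236,295) 45, (347,286) 63, (407,277) 36, (465,278) 54; bases black (235,212), blue (290,250), green (365,223), red (432,207). Side view agrees. Zoom in for the rims.

```bash
python3 - <<'E'
from h import *
im=cv2.imread('pics/top0.png')
c=im[185:310,205:490]
cv2.imwrite('pics/z0.png',cv2.resize(c[:, :],None,fx=2.8,fy=2.8,interpolation=cv2.INTER_CUBIC))
f=grab('top'); g=cv2.cvtColor(f['pixels'],cv2.COLOR_RGB2GRAY); 
E0=cv2.Canny(cv2.resize(g,None,fx=4,fy=4,interpolation=cv2.INTER_CUBIC),40,100)
v,u=np.nonzero(E0); uv=(np.c_[u,v]+.5)/4-.5
def fit(uv0,z,R):
    c=plane(f,[uv0],z)[0]; p=plane(f,uv,z)
    for w in(8,6,4,3,2,2,2):
        d=np.hypot(*(p-c).T); q=p[abs(d-R)<w]
        d=np.hypot(*(q-c).T); # fixed-radius Gauss-Newton
        n=(q-c)/d[:,None]; c=c+np.linalg.lstsq(n,d-R,rcond=None)[0]
    return c.round(1),len(q),np.std(d-R).round(2)
for n,uv0,z,R in [('f45',(236,295),55,22.5),('f63',(347,286),74,31.5),('f36',(407,277),46,18),('f54',(465,278),64,27)]:
    print(n,fit(uv0,z,R),'in',fit(uv0,z,R-2))
for n,uv0,R in [('b63',(235,212),43.5),('b54',(290,250),39),('b36',(365,223),30),('b45',(432,207),34.5)]:
    print(n,fit(uv0,17,R),'mouth',fit(uv0,17,R-3))
E
```

```text
f45 (array([418.6, 127.2]), 408, np.float64(1.09)) in (array([419.5, 127.2]), 421, np.float64(0.99))
f63 (array([436. , -90.5]), 291, np.float64(1.01)) in (array([436.4, -93.2]), 384, np.float64(0.82))
f36 (array([ 452.4, -214.6]), 246, np.float64(0.87)) in (array([ 452.6, -217. ]), 269, np.float64(0.97))
f54 (array([ 446.2, -328.9]), 215, np.float64(1.12)) in (array([ 446.6, -333.4]), 408, np.float64(1.0))
b63 (array([587.1, 133.2]), 786, np.float64(0.91)) mouth (array([584.9, 135.1]), 477, np.float64(1.26))
b54 (array([510. ,  20.8]), 641, np.float64(0.87)) mouth (array([506.8,  23. ]), 477, np.float64(0.99))
b36 (array([ 560.4, -133.8]), 456, np.float64(1.03)) mouth (array([ 563.3, -136.6]), 303, np.float64(0.86))
b45 (array([ 594. , -271.6]), 413, np.float64(0.98)) mouth (array([ 595.6, -274.9]), 395, np.float64(0.73))
```

View pics/z0.png

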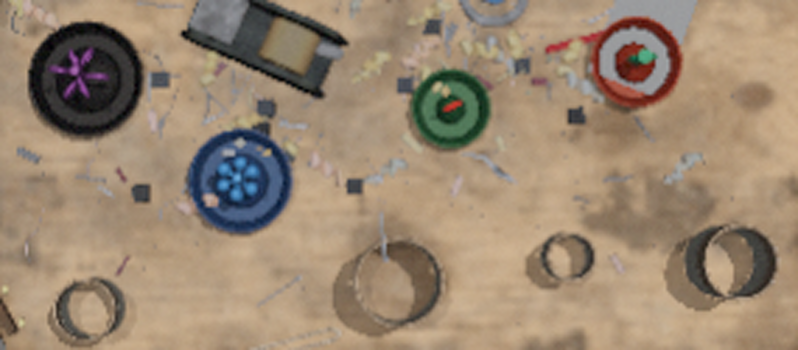

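Crop (origin 205,185, ×2.8): rims clear at 45 (93,308), 63 (400,282), 36 (566,257), 54 (732,262); bases black (85,79), blue (240,181), green (451,109), red (637,62).

```bash
cat >> h.py <<'E'
def edges(f,lo=40,hi=100,roi=None):
    g=cv2.cvtColor(f['pixels'],cv2.COLOR_RGB2GRAY)
    e=cv2.Canny(cv2.resize(g,None,fx=4,fy=4,interpolation=cv2.INTER_CUBIC),lo,hi)
    v,u=np.nonzero(e); return (np.c_[u,v]+.5)/4-.5
def farfit(f,uv,c,z,R,w0=7,sect=None):
    """outer top-rim arc on the side away from the camera, outermost edge per angle"""
    o=np.array(f['pose'])[:2,3]; p=plane(f,uv,z); c=np.array(c,float)
    for w in(w0,5,3.5,2.5,2,2):
        v=(c-o)/np.linalg.norm(c-o); d=np.hypot(*(p-c).T); n=(p-c)/np.maximum(d,1)[:,None]
        m=(abs(d-R)<w)&(n@v>-.2); q=p[m];d=d[m];n=n[m]
        a=(np.degrees(np.arctan2(n[:,1],n[:,0]))//6).astype(int)
        k=[np.nonzero(a==b)[0][np.argmax(d[a==b])] for b in np.unique(a)]
        c=c+np.linalg.lstsq(n[k],d[k]-R,rcond=None)[0]
    return c.round(1),len(k),np.std(d[k]-R).round(2)
E
python3 - <<'E'
from h import *
f=grab('top');uv=edges(f)
for n,c,z,R in [('f45',(419,127),55,22.5),('f63',(436,-92),74,31.5),('f36',(452,-216),46,18),('f54',(446,-332),64,27),('b63',(586,134),17,43.5),('b54',(508,22),17,39),('b36',(562,-135),17,30),('b45',(595,-273),17,34.5)]:
    print(n,farfit(f,uv,c,z,R))
hsv=cv2.cvtColor(cv2.resize(f['pixels'],None,fx=4,fy=4,interpolation=cv2.INTER_CUBIC),cv2.COLOR_RGB2HSV)
for n,lo,hi,c0 in [('b54',(100,90,20),(130,255,255),(290,250)),('b36',(45,90,20),(85,255,255),(365,223)),('b63',(0,0,0),(180,255,70),(235,212)),('b45',(0,150,60),(8,255,220),(432,207))]:
    m=cv2.inRange(hsv,lo,hi);k=np.zeros_like(m);cv2.circle(k,(c0[0]*4,c0[1]*4),100,255,-1);m=cv2.morphologyEx(m&k,cv2.MORPH_OPEN,np.ones((5,5)))
    cs,_=cv2.findContours(m,cv2.RETR_EXTERNAL,cv2.CHAIN_APPROX_NONE);ct=max(cs,key=cv2.contourArea)
    h=cv2.convexHull(ct).reshape(-1,2); p=plane(f,(h+.5)/4-.5,17)
    (x,y),R=cv2.minEnclosingCircle(p.astype(np.float32)); print(n,'hull',circ(p),'mec',x,y,R)
    print(farfit(f,(ct.reshape(-1,2)+.5)/4-.5,(x,y),17,{'b54':39,'b36':30,'b63':43.5,'b45':34.5}[n]))
E
```

```text
f45 (array([415. , 131.6]), 27, np.float64(0.79))
f63 (array([436.4, -91.2]), 27, np.float64(0.82))
f36 (array([ 452.3, -215.3]), 32, np.float64(0.85))
f54 (array([ 447.1, -332. ]), 30, np.float64(0.79))
b63 (array([587.1, 133.3]), 35, np.float64(0.91))
b54 (array([510.2,  20.5]), 33, np.float64(1.08))
b36 (array([ 562.2, -134.5]), 34, np.float64(0.96))
b45 (array([ 593.8, -272.8]), 34, np.float64(0.72))
b54 hull (array([511.60666553,  19.42549335]), np.float64(37.157504678441555)) mec 511.73431396484375 18.938873291015625 37.777164459228516
(array([510.4,  17.1]), 31, np.float64(0.81))
b36 hull (array([ 562.29884551, -135.95027246]), np.float64(27.583901403192336)) mec 562.2645874023438 -135.82351684570312 28.078445434570312
(array([ 560.3, -133.5]), 26, np.float64(0.88))
b63 hull (array([588.03012101, 132.77942336]), np.float64(42.18047659397775)) mec 587.84423828125 132.70533752441406 42.48897933959961
(array([586.7, 131.3]), 32, np.float64(0.67))
b45 hull (array([ 594.72128132, -273.38871692]), np.float64(33.21022122354353)) mec 594.828857421875 -273.1137390136719 34.11505126953125
(array([ 593.4, -272. ]), 29, np.float64(0.85))
```

Request:
play_rows:
  rows:
    - {"dp": [0, 0, 0], "turn": [0, 0, -0.865], "fingers": 0}
    - {"dp": [0, 0, 0], "turn": [0, 0, -0.865], "fingers": 0}
    - {"dp": [0, 0, 0], "turn": [0, 0, -0.865], "fingers": 0}
    - {"dp": [0, 0, 0], "turn": [0, 0, -0.865], "fingers": 0}
    - {"dp": [0, 0, 0], "turn": [0, 0, 0], "fingers": 0}
  force: 30

```text
clock: 0.62
eef_pos: [221.2, 584.4, 231.1]
tcp_rot: [-3.141, -0.0, -3.137]
contact_force: [0.5, 1.3, -0.6]
opening: 0.998
grasp_force: 0.0
```

Request:
play_rows:
  rows:
    - {"dp": [-0.3, -0.94, 0.04], "turn": [0, 0, 0], "fingers": 0}
    - {"dp": [-0.3, -0.94, 0.04], "turn": [0, 0, 0], "fingers": 0}
    - {"dp": [-0.3, -0.94, 0.04], "turn": [0, 0, 0], "fingers": 0}
    - {"dp": [-0.3, -0.94, 0.04], "turn": [0, 0, 0], "fingers": 0}
    - {"dp": [-0.3, -0.94, 0.04], "turn": [0, 0, 0], "fingers": 0}

```text
clock: 1.03
eef_pos: [281.4, 394.8, 223.1]
tcp_rot: [-3.141, 0.0, 3.139]
contact_force: [0.9, -0.7, 0.3]
opening: 1.002
grasp_force: 0.0
```

Request:
play_rows:
  rows:
    - {"dp": [-0.3, -0.94, 0.04], "turn": [0, 0, 0], "fingers": 0}
    - {"dp": [-0.3, -0.94, 0.04], "turn": [0, 0, 0], "fingers": 0}
    - {"dp": [-0.3, -0.94, 0.04], "turn": [0, 0, 0], "fingers": 0}
    - {"dp": [-0.3, -0.94, 0.04], "turn": [0, 0, 0], "fingers": 0}
    - {"dp": [-0.3, -0.94, 0.04], "turn": [0, 0, 0], "fingers": 0}

```text
clock: 1.45
eef_pos: [341.5, 206.9, 215.4]
tcp_rot: [3.141, 0.001, 3.139]
contact_force: [2.0, -0.5, 0.8]
opening: 0.998
grasp_force: 0.0
```

Request:
play_rows:
  rows:
    - {"dp": [-0.3, -0.94, 0.04], "turn": [0, 0, 0], "fingers": 0}
    - {"dp": [-0.3, -0.94, 0.04], "turn": [0, 0, 0], "fingers": 0}
    - {"dp": [-0.3, -0.94, 0.04], "turn": [0, 0, 0], "fingers": 0}
    - {"dp": [-0.3, -0.94, 0.04], "turn": [0, 0, 0], "fingers": 0}
    - {"dp": [-0.3, -0.94, 0.04], "turn": [0, 0, 0], "fingers": 0}

```text
clock: 1.87
eef_pos: [401.7, 18.7, 207.5]
tcp_rot: [3.142, 0.001, 3.139]
contact_force: [1.0, 0.0, 0.5]
opening: 1.001
grasp_force: 0.0
```

Request:
play_rows:
  rows:
    - {"dp": [-0.3, -0.94, 0.04], "turn": [0, 0, 0], "fingers": 0}
    - {"dp": [-0.3, -0.94, 0.04], "turn": [0, 0, 0], "fingers": 0}
    - {"dp": [-0.3, -0.94, 0.04], "turn": [0, 0, 0], "fingers": 0}
    - {"dp": [0, 0, 0], "turn": [0, 0, 0], "fingers": 0}

```text
clock: 2.2
eef_pos: [439.7, -97.7, 202.7]
tcp_rot: [-3.139, 0.002, 3.135]
contact_force: [0.6, 0.5, 0.3]
opening: 1.002
grasp_force: 0.0
```

Request:
play_rows:
  rows:
    - {"dp": [0.08, 0.15, 0.8], "turn": [0, 0, 0], "fingers": 0}
    - {"dp": [0, 0, 0.8], "turn": [0, 0, 0], "fingers": 0}
    - {"dp": [0, 0, 0.8], "turn": [0, 0, 0], "fingers": 0}
    - {"dp": [0, 0, 0.4], "turn": [0, 0, 0], "fingers": 0}
    - {"dp": [0, 0, 0], "turn": [0, 0, 0], "fingers": 0}

```text
clock: 2.62
eef_pos: [431.8, -85.5, 87.5]
tcp_rot: [3.14, -0.006, 3.139]
contact_force: [-0.8, 0.2, 0.1]
opening: 1.001
grasp_force: 0.0
```

```bash
python3 - <<'E'
from h import *
s=grab('side');t=grab('top')
a=cv2.resize(s['pixels'][150:350,200:400],None,fx=2,fy=2);b=cv2.resize(t['pixels'][200:400,250:450],None,fx=2,fy=2)
cv2.imwrite('pics/a1.png',np.hstack([a,b])[:,:,::-1])
E
```

```text
(no output)
```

View pics/a1.png

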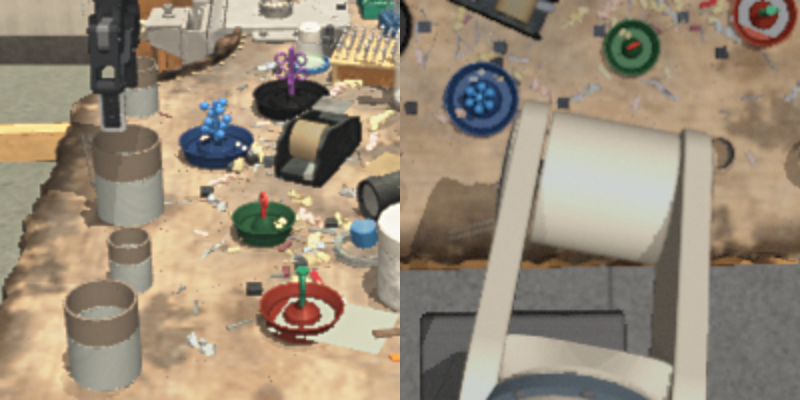

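Side part (left half, ×2, origin 200,150): finger centre at (112,110), flask rim at (128,145); top view of the flask is hidden by the arm. I'll measure rims from the side camera and compare.

```bash
python3 - <<'E'
from h import *
f=grab('side')
def proj(P):
    T=np.linalg.inv(np.array(f['pose']));rv,_=cv2.Rodrigues(T[:3,:3]);K=np.array([[f['fx'],0,f['cx']],[0,f['fy'],f['cy']],[0,0,1.]])
    return cv2.projectPoints(np.array(P,float).reshape(-1,1,3),rv,T[:3,3],K,np.array(f['dist']))[0].reshape(-1,2).round(1)
s=r.sense();print(s['eef_pos'],s['tcp_rot'])
print('tip',proj([s['eef_pos']+[dx,-42,13] for dx in(-11,0,11)]))
v=lambda x,y,z,R:proj([(x-R,y,z),(x+R,y,z)])
for n,x,y,R,h in [('f63',436.3,-91.5,31.5,37),('f54',446.6,-332,27,32),('f36',452.4,-216,18,23),('f45',418,128,22.5,28),('b54',510.7,19.8,39,17),('b36',562,-135,30,17),('b45',594.5,-273,34.5,17),('b63',587.3,133,43.5,17)]: print(n,v(x,y,h,R).tolist())
E
```

```text
[434.98491214 -86.10410664  91.32461866] [-3.14146380e+00  7.80307766e-04  3.14092509e+00]
tip [[252.1 212. ]
 [258.4 212. ]
 [264.7 212. ]]
f63 [[247.1, 236.1], [281.0, 236.1]]
f54 [[234.1, 315.1], [270.1, 315.3]]
f36 [[254.7, 278.5], [276.1, 278.6]]
f45 [[257.6, 192.7], [278.0, 192.6]]
b54 [[288.4, 219.0], [326.6, 219.0]]
b36 [[314.8, 257.3], [348.2, 257.4]]
b45 [[328.9, 301.2], [372.4, 301.3]]
b63 [[325.1, 196.2], [364.5, 196.1]]
```

Request:
play_rows:
  rows:
    - {"dp": [-0.03, -0.13, 0], "turn": [0, 0, 0], "fingers": 0}
    - {"dp": [0, 0, 0.5], "turn": [0, 0, 0], "fingers": 0}
    - {"dp": [0, 0, 0.4], "turn": [0, 0, 0], "fingers": 0}
    - {"dp": [0, 0, 0.23], "turn": [0, 0, 0], "fingers": 0}
    - {"dp": [0, 0, 0], "turn": [0, 0, 0], "fingers": 0}

```text
clock: 3.18
eef_pos: [435.3, -91.5, 44.8]
tcp_rot: [3.141, -0.001, -3.141]
contact_force: [-0.1, 0.7, -0.0]
opening: 1.0
grasp_force: 0.0
```

Request:
play_rows:
  rows:
    - {"dp": [0, 0, 0], "turn": [0, 0, 0], "fingers": 0.3}
    - {"dp": [0, 0, 0], "turn": [0, 0, 0], "fingers": 0.3}
    - {"dp": [0, 0, 0], "turn": [0, 0, 0], "fingers": 0.3}
    - {"dp": [0, 0, 0], "turn": [0, 0, 0], "fingers": 0.4}
    - {"dp": [0, 0, 0], "turn": [0, 0, 0], "fingers": 0.4}
  force: 25

```text
clock: 3.6
eef_pos: [436.5, -91.6, 46.5]
tcp_rot: [-3.141, 0.002, -3.141]
contact_force: [-1.2, 0.0, 7.2]
opening: 0.713
grasp_force: 26.3
```

Request:
play_rows:
  rows:
    - {"dp": [0, 0, -0.2], "turn": [0, 0, 0], "fingers": 0.4}
    - {"dp": [0, 0, -0.5], "turn": [0, 0, 0], "fingers": 0.4}
    - {"dp": [0, 0, -0.7], "turn": [0, 0, 0], "fingers": 0.4}
    - {"dp": [0, 0, -0.7], "turn": [0, 0, 0], "fingers": 0.4}
    - {"dp": [0, 0, -0.5], "turn": [0, 0, 0], "fingers": 0.4}

```text
clock: 4.02
eef_pos: [436.0, -91.4, 152.1]
tcp_rot: [-3.141, 0.002, -3.141]
contact_force: [1.3, 0.5, -1.8]
opening: 0.712
grasp_force: 29.2
```

Request:
play_rows:
  rows:
    - {"dp": [-0.2, 0.3, -0.2], "turn": [0, 0, 0], "fingers": 0.4}
    - {"dp": [-0.45, 0.67, 0], "turn": [0, 0, 0], "fingers": 0.4}
    - {"dp": [-0.5, 0.75, 0], "turn": [0, 0, 0], "fingers": 0.4}
    - {"dp": [-0.5, 0.75, 0], "turn": [0, 0, 0], "fingers": 0.4}
    - {"dp": [-0.5, 0.75, 0], "turn": [0, 0, 0], "fingers": 0.4}

```text
clock: 4.43
eef_pos: [522.1, 39.0, 158.4]
tcp_rot: [3.141, 0.001, 3.142]
contact_force: [0.9, -0.5, -1.8]
opening: 0.709
grasp_force: 29.1
```

Request:
play_rows:
  rows:
    - {"dp": [-0.5, 0.75, 0], "turn": [0, 0, 0], "fingers": 0.4}
    - {"dp": [-0.5, 0.75, 0], "turn": [0, 0, 0], "fingers": 0.4}
    - {"dp": [-0.43, 0.6, 0], "turn": [0, 0, 0], "fingers": 0.4}
    - {"dp": [-0.2, 0.29, 0], "turn": [0, 0, 0], "fingers": 0.4}
    - {"dp": [0, 0, 0], "turn": [0, 0, 0], "fingers": 0.4}

```text
clock: 4.85
eef_pos: [588.1, 135.6, 157.9]
tcp_rot: [3.141, 0.002, -3.139]
contact_force: [0.0, -0.2, -1.8]
opening: 0.714
grasp_force: 29.2
```

Request:
play_rows:
  rows:
    - {"dp": [0, 0, 0], "turn": [0, 0, 0], "fingers": 0.4}
    - {"dp": [0, 0, 0], "turn": [0, 0, 0], "fingers": 0.4}

```text
clock: 5.02
eef_pos: [585.5, 132.2, 157.3]
tcp_rot: [-3.141, -0.001, -3.141]
contact_force: [0.1, 0.1, -3.3]
opening: 0.718
grasp_force: 29.2
```

```bash
cat >> h.py <<'E'
def proj(f,P):
    T=np.linalg.inv(np.array(f['pose']));rv,_=cv2.Rodrigues(T[:3,:3]);K=np.array([[f['fx'],0,f['cx']],[0,f['fy'],f['cy']],[0,0,1.]])
    return cv2.projectPoints(np.array(P,float).reshape(-1,1,3),rv,T[:3,3],K,np.array(f['dist']))[0].reshape(-1,2)
def pair(name,c,w=100,h=200):
    """crops (x4) of side and top round world point c"""
    o=[]
    for n in('side','top'):
        f=grab(n);u,v=proj(f,[c])[0].astype(int);a=max(0,u-w//2);b=max(0,v-h//2+10)
        o.append(cv2.resize(f['pixels'][b:b+h-50,a:a+w],(w*4,(h-50)*4),interpolation=cv2.INTER_CUBIC));print(n,'origin',a,b)
    cv2.imwrite('pics/'+name,np.hstack(o)[:,:,::-1]); s=r.sense(); print(s['clock'],s['eef_pos'].round(1),s['tcp_rot'].round(4),s['contact_force'].round(1),s['opening'])
E
python3 -c "
from h import *
pair('a2.png',(587,133,90))"
```

```text
side origin 294 75
top origin 179 119
5.1167 [585.8 131.9 157.4] [-3.1412e+00 -8.0000e-04  3.1411e+00] [-0.  -0.5 -2.5] 0.716325436046921
```

View pics/a2.png

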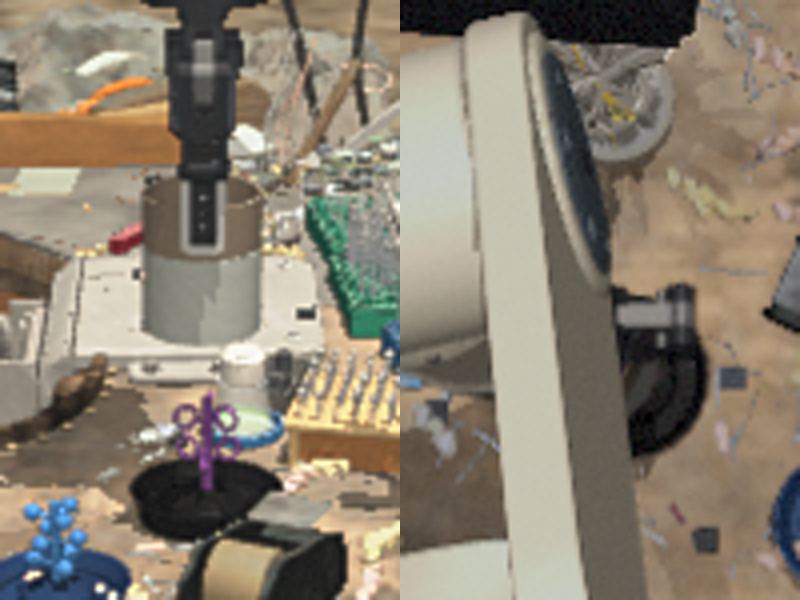

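Left (side, origin 294,75, ×4): held flask spans columns 143–262, base rim 130–283, wax stem at 207; top view mostly hidden.

```bash
python3 -c "
from h import *
f=grab('side')
print(proj(f,[(585.8,131.9,148),(587.3,133,17),(588.3,133,17),(587.3,133,70),(510.7,19.8,17)]))
g=f['pixels'].astype(int)
print('flask col at row 150', g[150,322:368].sum(1))
print('base rows', g[198,318:375].sum(1).tolist())
print('b54', g[219,280:335,2]-g[219,280:335,0])
"
```

```text
[[344.23030925 139.41829243]
 [344.75945119 196.15809437]
 [345.21228435 196.15742819]
 [344.83119288 173.80150719]
 [307.47733564 219.02197536]]
flask col at row 150 [633 633 634 633 631 632 639 556 345 317 341 355 372 376 377 389 393 400
 407 415 410 405 408 415 480 489 491 485 479 472 471 466 454 446 431 403
 385 545 654 648 640 637 640 639 636 643]
base rows [588, 561, 411, 352, 365, 376, 381, 373, 266, 109, 58, 74, 76, 96, 107, 84, 72, 80, 61, 76, 76, 81, 79, 83, 82, 83, 71, 119, 127, 124, 116, 113, 105, 106, 104, 123, 123, 138, 119, 122, 101, 92, 178, 401, 477, 493, 541, 536, 429, 424, 486, 499, 490, 489, 485, 481, 473]
b54 [-71 -70 -70 -71 -74 -72 -71 -73 -69 -16  45  59  54  55  56  55  50  44
  51  24 -82 -61 -36 -21   9  31  36  80  83  60  55  36  24  29  48  54
  56  57  50  41  40  45  44  43  42  50  27 -66 -72 -58   0 -49 -66 -66
 -64]
```

Request:
play_rows:
  rows:
    - {"dp": [-0.055, 0.03, 0], "turn": [0, 0, 0], "fingers": 0.4}
    - {"dp": [0, 0, 0.3], "turn": [0, 0, 0], "fingers": 0.4}
    - {"dp": [0, 0, 0.4], "turn": [0, 0, 0], "fingers": 0.4}
    - {"dp": [0, 0, 0.4], "turn": [0, 0, 0], "fingers": 0.4}
    - {"dp": [0, 0, 0.2], "turn": [0, 0, 0], "fingers": 0.4}

```text
clock: 5.58
eef_pos: [587.6, 133.8, 102.8]
tcp_rot: [-3.141, -0.003, -3.141]
contact_force: [-0.9, -0.7, -2.7]
opening: 0.714
grasp_force: 29.1
```

Request:
play_rows:
  rows:
    - {"dp": [0, 0, 0.3], "turn": [0, 0, 0], "fingers": 0.4}
    - {"dp": [0, 0, 0.3], "turn": [0, 0, 0], "fingers": 0.4}
    - {"dp": [0, 0, 0.2], "turn": [0, 0, 0], "fingers": 0.4}
    - {"dp": [0, 0, 0.1], "turn": [0, 0, 0], "fingers": 0.4}
    - {"dp": [0, 0, 0], "turn": [0, 0, 0], "fingers": 0.4}

```text
clock: 6.0
eef_pos: [588.3, 134.2, 68.2]
tcp_rot: [-3.141, -0.002, -3.141]
contact_force: [0.9, -0.2, -2.3]
opening: 0.711
grasp_force: 29.1
```

Request:
play_rows:
  rows:
    - {"dp": [0, 0, 0.05], "turn": [0, 0, 0], "fingers": 0.4}
    - {"dp": [0, 0, 0.05], "turn": [0, 0, 0], "fingers": 0.4}
    - {"dp": [0, 0, 0.05], "turn": [0, 0, 0], "fingers": 0.4}
    - {"dp": [0, 0, 0.05], "turn": [0, 0, 0], "fingers": 0.4}
    - {"dp": [0, 0, 0], "turn": [0, 0, 0], "fingers": 0.4}

```text
clock: 6.42
eef_pos: [588.8, 134.3, 61.1]
tcp_rot: [-3.142, -0.0, -3.141]
contact_force: [0.0, 0.0, -3.0]
opening: 0.715
grasp_force: 29.1
```

Request:
play_rows:
  rows:
    - {"dp": [0, -0.02, 0.04], "turn": [0, 0, 0], "fingers": 0.4}
    - {"dp": [0, 0, 0.04], "turn": [0, 0, 0], "fingers": 0.4}
    - {"dp": [0, 0, 0.03], "turn": [0, 0, 0], "fingers": 0.4}
    - {"dp": [0, 0, 0.03], "turn": [0, 0, 0], "fingers": 0.4}
    - {"dp": [0, 0, 0], "turn": [0, 0, 0], "fingers": 0.4}

```text
clock: 6.83
eef_pos: [588.7, 133.5, 55.4]
tcp_rot: [-3.142, -0.0, -3.141]
contact_force: [0.7, -0.2, -2.2]
opening: 0.717
grasp_force: 29.2
```

Request:
play_rows:
  rows:
    - {"dp": [0, 0, 0.02], "turn": [0, 0, 0], "fingers": 0.4}
    - {"dp": [0, 0, 0.02], "turn": [0, 0, 0], "fingers": 0.4}
    - {"dp": [0, 0, 0.01], "turn": [0, 0, 0], "fingers": 0.4}
    - {"dp": [0, 0, 0], "turn": [0, 0, 0], "fingers": 0.4}

```text
clock: 7.17
eef_pos: [588.9, 133.4, 53.6]
tcp_rot: [-3.141, -0.0, -3.141]
contact_force: [0.4, -1.5, -2.3]
opening: 0.718
grasp_force: 29.2
```

Request:
play_rows:
  rows:
    - {"dp": [0, 0, 0.015], "turn": [0, 0, 0], "fingers": 0.4}
    - {"dp": [0, 0, 0.015], "turn": [0, 0, 0], "fingers": 0.4}
    - {"dp": [0, 0, 0], "turn": [0, 0, 0], "fingers": 0.4}

```text
clock: 7.42
eef_pos: [588.9, 133.4, 52.6]
tcp_rot: [-3.141, 0.0, -3.141]
contact_force: [-0.6, -1.4, -0.4]
opening: 0.715
grasp_force: 29.3
```

Request:
play_rows:
  rows:
    - {"dp": [0, 0, 0], "turn": [0, 0, 0], "fingers": 0.2}
    - {"dp": [0, 0, 0], "turn": [0, 0, 0], "fingers": 0.1}
    - {"dp": [0, 0, 0], "turn": [0, 0, 0], "fingers": 0}
    - {"dp": [0, 0, 0], "turn": [0, 0, 0], "fingers": 0}
    - {"dp": [0, 0, 0], "turn": [0, 0, 0], "fingers": 0}

```text
clock: 7.83
eef_pos: [588.9, 133.6, 52.6]
tcp_rot: [3.142, 0.0, -3.141]
contact_force: [0.5, 0.1, 0.6]
opening: 0.997
grasp_force: 0.0
```

Request:
play_rows:
  rows:
    - {"dp": [0, 0, -0.3], "turn": [0, 0, 0], "fingers": 0}
    - {"dp": [0, 0, -0.8], "turn": [0, 0, 0], "fingers": 0}
    - {"dp": [0, 0, -0.8], "turn": [0, 0, 0], "fingers": 0}
    - {"dp": [0, 0, -0.8], "turn": [0, 0, 0], "fingers": 0}
    - {"dp": [0, 0, 0], "turn": [0, 0, 0], "fingers": 0}

```text
clock: 8.25
eef_pos: [592.5, 134.4, 167.8]
tcp_rot: [3.139, 0.01, -3.141]
contact_force: [1.0, 0.3, 0.5]
opening: 0.999
grasp_force: 0.0
```

```bash
python3 -c "
from h import *
pair('a3.png',(587,133,50))
f=grab('side');print(proj(f,[(588,133-31.5,80),(588,133,80),(588,133+31.5,80)]))
"
```

```text
side origin 294 92
top origin 182 121
8.35 [589.9 133.8 162.8] [ 3.1408  0.0037 -3.1411] [-0.7 -0.1 -1.2] 0.9993349207850284
[[345.25826825 175.00683122]
 [345.16946902 169.4830177 ]
 [345.08453046 164.2007978 ]]
```

View pics/a3.png

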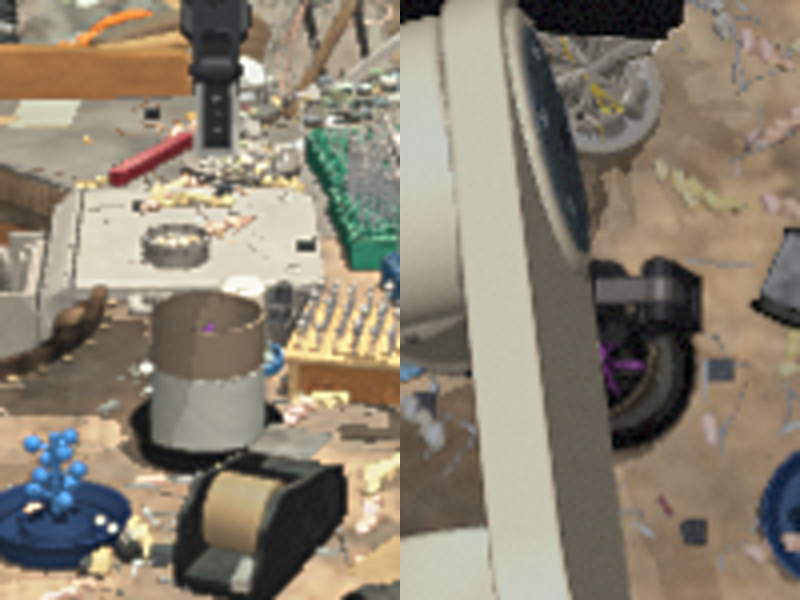

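Left: flask 63 sits inside the black base, upright, rim at rows ~290–335 as predicted for seated; wax visible through it. Check flask 45 position from stored pictures before fetching it.

```bash
python3 - <<'E'
from h import *
S=cv2.imread('pics/side0.png').astype(int)
f=grab('side'); 
for row in (188,195,200): print(S[row,250:286].sum(1).tolist())
print(proj(f,[(418-22.5,128,28),(418+22.5,128,28),(418,128-22.5,55),(418,128+22.5,55),(418,128-22.5,0)]).round(1).tolist())
a=cv2.imread('pics/side0.png')[165:225,240:300]; b=cv2.imread('pics/top0.png')[265:325,206:266]
cv2.imwrite('pics/a4.png',cv2.resize(np.hstack([a,b]),None,fx=6,fy=6,interpolation=cv2.INTER_CUBIC))
t=grab('top'); print('top', proj(t,[(418+dx,128+dy,55) for dx,dy in((22.5,0),(-22.5,0),(0,22.5),(0,-22.5))]).round(1).tolist())
E
```

```text
[467, 463, 459, 444, 445, 450, 456, 454, 247, 224, 266, 279, 292, 302, 313, 320, 317, 326, 331, 328, 331, 327, 324, 315, 305, 302, 283, 268, 212, 159, 142, 140, 114, 113, 93, 91]
[253, 323, 361, 388, 424, 452, 469, 469, 421, 340, 348, 380, 414, 438, 455, 441, 408, 408, 415, 469, 480, 471, 462, 456, 445, 442, 420, 389, 358, 556, 581, 566, 555, 532, 496, 447]
[406, 443, 463, 484, 500, 515, 538, 517, 373, 304, 334, 378, 403, 427, 441, 454, 454, 455, 459, 461, 469, 460, 463, 464, 445, 439, 412, 382, 345, 457, 603, 616, 597, 571, 580, 599]
[[257.6, 192.7], [278.0, 192.6], [265.9, 185.4], [268.2, 177.3], [267.4, 208.5]]
top [[234.8, 284.7], [235.0, 307.5], [223.6, 296.2], [246.2, 296.0]]
```

View pics/a4.png

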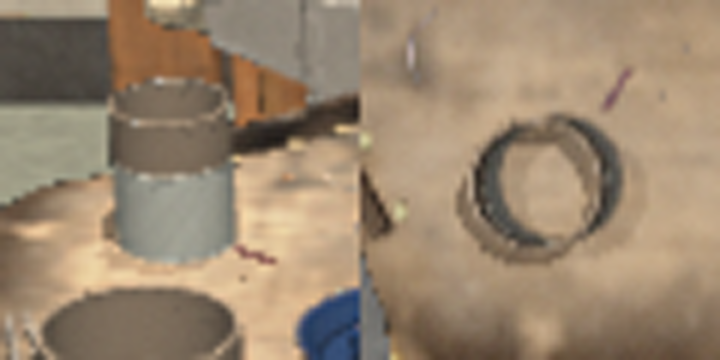

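Side half: flask 45 spans 110–236, bottom at 259; top half: rim 460–600. Agrees with (419, 127.5).

Request:
play_rows:
  rows:
    - {"dp": [0.7, -0.03, 0], "turn": [0, 0, 0], "fingers": 0}
    - {"dp": [0.95, -0.03, 0], "turn": [0, 0, 0], "fingers": 0}
    - {"dp": [0.95, -0.03, 0], "turn": [0, 0, 0], "fingers": 0}
    - {"dp": [0.95, -0.03, 0], "turn": [0, 0, 0], "fingers": 0}
    - {"dp": [0.65, -0.03, 0], "turn": [0, 0, 0], "fingers": 0}

```text
clock: 8.92
eef_pos: [416.3, 126.6, 158.7]
tcp_rot: [-3.14, -0.005, -3.141]
contact_force: [-1.4, 0.2, 0.0]
opening: 1.001
grasp_force: 0.0
```

Request:
play_rows:
  rows:
    - {"dp": [0, 0, 0.5], "turn": [0, 0, 0], "fingers": 0}
    - {"dp": [0, 0, 0.7], "turn": [0, 0, 0], "fingers": 0}
    - {"dp": [0, 0, 0.5], "turn": [0, 0, 0], "fingers": 0}
    - {"dp": [0, 0, 0], "turn": [0, 0, 0], "fingers": 0}
    - {"dp": [0, 0, 0], "turn": [0, 0, 0], "fingers": 0}

```text
clock: 9.33
eef_pos: [419.4, 127.0, 91.3]
tcp_rot: [-3.14, -0.004, -3.141]
contact_force: [-0.3, -0.6, 0.8]
opening: 1.0
grasp_force: 0.0
```

Request:
play_rows:
  rows:
    - {"dp": [0, 0, 0.5], "turn": [0, 0, 0], "fingers": 0}
    - {"dp": [0, 0, 0.5], "turn": [0, 0, 0], "fingers": 0}
    - {"dp": [0, 0, 0.35], "turn": [0, 0, 0], "fingers": 0.15}
    - {"dp": [0, 0, 0.2], "turn": [0, 0, 0], "fingers": 0.25}
    - {"dp": [0, 0, 0], "turn": [0, 0, 0], "fingers": 0.3}

```text
clock: 9.75
eef_pos: [420.5, 127.3, 29.9]
tcp_rot: [-3.141, -0.002, -3.141]
contact_force: [-0.8, 0.5, 0.3]
opening: 0.697
grasp_force: 0.0
```

Request:
play_rows:
  rows:
    - {"dp": [0, 0, 0], "turn": [0, 0, 0], "fingers": 0.35}
    - {"dp": [0, 0, 0], "turn": [0, 0, 0], "fingers": 0.45}
    - {"dp": [0, 0, 0], "turn": [0, 0, 0], "fingers": 0.6}
    - {"dp": [0, 0, 0], "turn": [0, 0, 0], "fingers": 0.6}
    - {"dp": [0, 0, 0], "turn": [0, 0, 0], "fingers": 0.6}

```text
clock: 10.17
eef_pos: [421.7, 127.7, 31.6]
tcp_rot: [3.141, 0.002, -3.141]
contact_force: [-0.8, 0.7, 9.3]
opening: 0.519
grasp_force: 25.6
```

Request:
play_rows:
  rows:
    - {"dp": [0, 0, -0.3], "turn": [0, 0, 0], "fingers": 0.6}
    - {"dp": [0, 0, -0.7], "turn": [0, 0, 0], "fingers": 0.6}
    - {"dp": [0, 0, -0.8], "turn": [0, 0, 0], "fingers": 0.6}
    - {"dp": [0, 0, -0.7], "turn": [0, 0, 0], "fingers": 0.6}
    - {"dp": [-0.1, -0.25, -0.3], "turn": [0, 0, 0], "fingers": 0.6}

```text
clock: 10.58
eef_pos: [426.1, 118.6, 146.3]
tcp_rot: [3.14, 0.005, -3.14]
contact_force: [0.5, 0.2, -1.6]
opening: 0.518
grasp_force: 26.8
```

Request:
play_rows:
  rows:
    - {"dp": [-0.3, -0.7, 0], "turn": [0, 0, 0], "fingers": 0.6}
    - {"dp": [-0.36, -0.85, 0], "turn": [0, 0, 0], "fingers": 0.6}
    - {"dp": [-0.36, -0.85, 0], "turn": [0, 0, 0], "fingers": 0.6}
    - {"dp": [-0.36, -0.85, 0], "turn": [0, 0, 0], "fingers": 0.6}
    - {"dp": [-0.36, -0.85, 0], "turn": [0, 0, 0], "fingers": 0.6}

```text
clock: 11.0
eef_pos: [495.0, -48.2, 143.3]
tcp_rot: [-3.142, 0.001, -3.141]
contact_force: [1.3, -0.3, -1.0]
opening: 0.524
grasp_force: 26.8
```

Request:
play_rows:
  rows:
    - {"dp": [-0.36, -0.85, 0], "turn": [0, 0, 0], "fingers": 0.6}
    - {"dp": [-0.36, -0.85, 0], "turn": [0, 0, 0], "fingers": 0.6}
    - {"dp": [-0.36, -0.85, 0], "turn": [0, 0, 0], "fingers": 0.6}
    - {"dp": [-0.36, -0.85, 0], "turn": [0, 0, 0], "fingers": 0.6}
    - {"dp": [-0.36, -0.85, 0], "turn": [0, 0, 0], "fingers": 0.6}

```text
clock: 11.42
eef_pos: [567.0, -218.4, 143.1]
tcp_rot: [-3.141, 0.001, -3.141]
contact_force: [0.4, 0.6, -0.9]
opening: 0.522
grasp_force: 26.8
```

Request:
play_rows:
  rows:
    - {"dp": [-0.36, -0.85, 0], "turn": [0, 0, 0], "fingers": 0.6}
    - {"dp": [-0.3, -0.55, 0], "turn": [0, 0, 0], "fingers": 0.6}
    - {"dp": [0, 0, 0], "turn": [0, 0, 0], "fingers": 0.6}
    - {"dp": [0, 0, 0], "turn": [0, 0, 0], "fingers": 0.6}
    - {"dp": [0, 0, 0], "turn": [0, 0, 0], "fingers": 0.6}

```text
clock: 11.83
eef_pos: [592.4, -271.8, 142.4]
tcp_rot: [3.141, -0.001, -3.141]
contact_force: [0.2, -0.4, -0.3]
opening: 0.515
grasp_force: 26.8
```

```bash
python3 -c "
from h import *
pair('a5.png',(594.5,-273,90))
f=grab('side');print(proj(f,[(594.5-34.5,-273,17),(594.5+34.5,-273,17)]).round(1).tolist())
s=r.sense()['eef_pos'];print(proj(f,[s+[d,0,8] for d in(-22.5,22.5)]).round(1).tolist())
"
```

```text
side origin 301 171
top origin 388 112
11.9333 [ 592.5 -271.3  142.6] [ 3.1411e+00 -6.0000e-04 -3.1403e+00] [-0.5  0.  -1.2] 0.5159875337034354
[[328.9, 301.2], [372.4, 301.3]]
[[334.9, 225.8], [365.3, 225.8]]
```

View pics/a5.png

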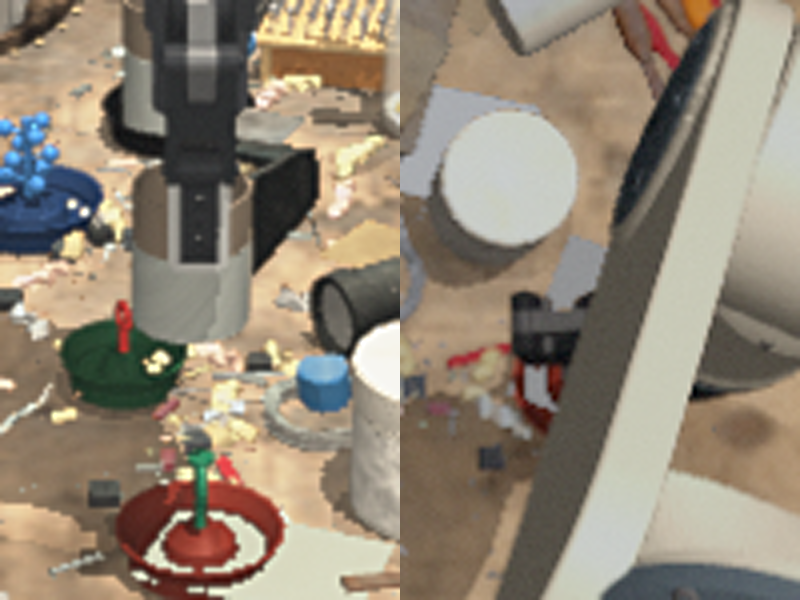

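Side half (origin 301,171): flask spans 132–251, base rim 117–284, stem 202; flask sits 2.4 mm nearer in x than the TCP. Correct +4.5 mm x, −1.7 mm y and lower.

Request:
play_rows:
  rows:
    - {"dp": [-0.11, -0.04, 0], "turn": [0, 0, 0], "fingers": 0.6}
    - {"dp": [0, 0, 0.3], "turn": [0, 0, 0], "fingers": 0.6}
    - {"dp": [0, 0, 0.4], "turn": [0, 0, 0], "fingers": 0.6}
    - {"dp": [0, 0, 0.3], "turn": [0, 0, 0], "fingers": 0.6}
    - {"dp": [0, 0, 0.3], "turn": [0, 0, 0], "fingers": 0.6}

```text
clock: 12.4
eef_pos: [597.1, -273.6, 88.9]
tcp_rot: [3.141, -0.001, -3.141]
contact_force: [0.2, 0.6, -1.5]
opening: 0.518
grasp_force: 26.8
```

Request:
play_rows:
  rows:
    - {"dp": [0, 0, 0.3], "turn": [0, 0, 0], "fingers": 0.6}
    - {"dp": [0, 0, 0.3], "turn": [0, 0, 0], "fingers": 0.6}
    - {"dp": [0, 0, 0.2], "turn": [0, 0, 0], "fingers": 0.6}
    - {"dp": [0, 0, 0.1], "turn": [0, 0, 0], "fingers": 0.6}
    - {"dp": [0, 0, 0], "turn": [0, 0, 0], "fingers": 0.6}

```text
clock: 12.82
eef_pos: [596.9, -273.8, 53.2]
tcp_rot: [3.141, -0.002, -3.141]
contact_force: [-0.6, -0.5, -1.0]
opening: 0.519
grasp_force: 26.8
```

```bash
python3 -c "
from h import *
pair('a6.png',(594.5,-273,50))"
```

```text
side origin 300 193
top origin 384 114
12.9167 [ 597.7 -274.2   54.7] [-3.1414e+00  3.0000e-04 -3.1411e+00] [ 0.5 -0.3 -1.8] 0.5196755473590482
```

View pics/a6.png

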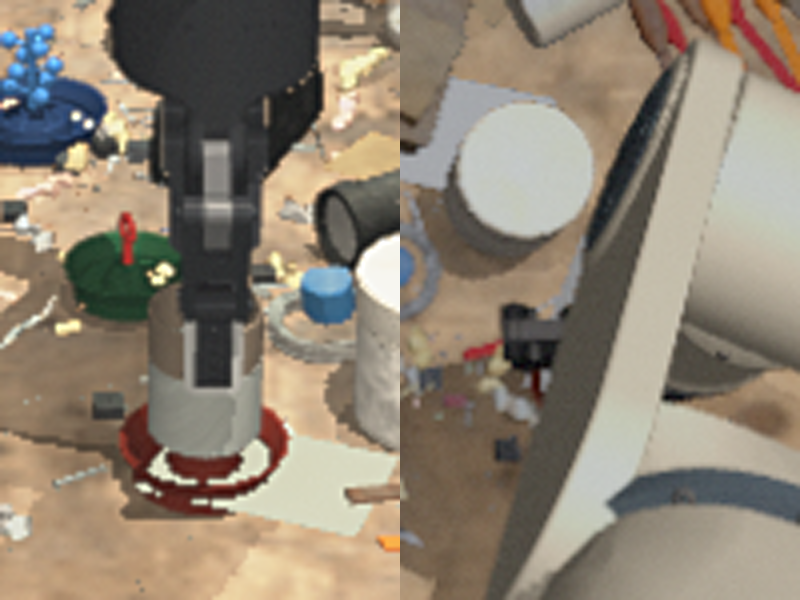

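Side half (origin 300,193): flask 148–263, base rim 118–290, dome 165–243: centred within 0.5 mm. Lower on.

Request:
play_rows:
  rows:
    - {"dp": [0.01, 0.02, 0.08], "turn": [0, 0, 0], "fingers": 0.6}
    - {"dp": [0, 0, 0.08], "turn": [0, 0, 0], "fingers": 0.6}
    - {"dp": [0, 0, 0.07], "turn": [0, 0, 0], "fingers": 0.6}
    - {"dp": [0, 0, 0.05], "turn": [0, 0, 0], "fingers": 0.6}
    - {"dp": [0, 0, 0], "turn": [0, 0, 0], "fingers": 0.6}

```text
clock: 13.33
eef_pos: [596.8, -273.1, 42.8]
tcp_rot: [3.141, -0.001, -3.141]
contact_force: [-1.2, 0.3, -0.4]
opening: 0.516
grasp_force: 26.8
```

Request:
play_rows:
  rows:
    - {"dp": [0, 0, 0.04], "turn": [0, 0, 0], "fingers": 0.6}
    - {"dp": [0, 0, 0.04], "turn": [0, 0, 0], "fingers": 0.6}
    - {"dp": [0, 0, 0.02], "turn": [0, 0, 0], "fingers": 0.6}
    - {"dp": [0, 0, 0], "turn": [0, 0, 0], "fingers": 0.6}

```text
clock: 13.67
eef_pos: [597.0, -273.2, 39.1]
tcp_rot: [3.141, -0.0, -3.141]
contact_force: [-0.1, 1.3, -1.9]
opening: 0.518
grasp_force: 26.8
```

Request:
play_rows:
  rows:
    - {"dp": [0, 0, 0.02], "turn": [0, 0, 0], "fingers": 0.6}
    - {"dp": [0, 0, 0.015], "turn": [0, 0, 0], "fingers": 0.6}
    - {"dp": [0, 0, 0], "turn": [0, 0, 0], "fingers": 0.6}

```text
clock: 13.92
eef_pos: [597.1, -273.3, 37.9]
tcp_rot: [-3.142, 0.0, -3.141]
contact_force: [0.1, -0.8, -0.7]
opening: 0.523
grasp_force: 26.8
```

Request:
play_rows:
  rows:
    - {"dp": [0, 0, 0], "turn": [0, 0, 0], "fingers": 0.4}
    - {"dp": [0, 0, 0], "turn": [0, 0, 0], "fingers": 0.2}
    - {"dp": [0, 0, 0], "turn": [0, 0, 0], "fingers": 0.1}
    - {"dp": [0, 0, 0], "turn": [0, 0, 0], "fingers": 0.1}
    - {"dp": [0, 0, 0], "turn": [0, 0, 0], "fingers": 0.1}

```text
clock: 14.33
eef_pos: [597.1, -273.3, 38.0]
tcp_rot: [-3.142, 0.0, -3.141]
contact_force: [-0.0, -0.1, 1.0]
opening: 0.901
grasp_force: 0.0
```

Request:
play_rows:
  rows:
    - {"dp": [0, 0, -0.3], "turn": [0, 0, 0], "fingers": 0.1}
    - {"dp": [0, 0, -0.8], "turn": [0, 0, 0], "fingers": 0.1}
    - {"dp": [0, 0, -0.9], "turn": [0, 0, 0], "fingers": 0.2}
    - {"dp": [0.3, 0.12, -0.5], "turn": [0, 0, 0], "fingers": 0.3}
    - {"dp": [0.8, 0.32, 0], "turn": [0, 0, 0], "fingers": 0.3}

```text
clock: 14.75
eef_pos: [559.0, -258.3, 144.3]
tcp_rot: [-3.136, 0.012, -3.141]
contact_force: [1.3, -0.6, 0.7]
opening: 0.701
grasp_force: 0.0
```

Request:
play_rows:
  rows:
    - {"dp": [0.9, 0.36, 0], "turn": [0, 0, 0], "fingers": 0.3}
    - {"dp": [0.9, 0.36, 0], "turn": [0, 0, 0], "fingers": 0.3}
    - {"dp": [0.7, 0.28, 0.2], "turn": [0, 0, 0], "fingers": 0.3}
    - {"dp": [0, 0, 0.5], "turn": [0, 0, 0], "fingers": 0.3}
    - {"dp": [0, 0, 0.3], "turn": [0, 0, 0], "fingers": 0.3}

```text
clock: 15.17
eef_pos: [451.5, -215.1, 98.3]
tcp_rot: [-3.141, 0.001, -3.141]
contact_force: [0.2, 0.1, 0.1]
opening: 0.703
grasp_force: 0.0
```

Request:
play_rows:
  rows:
    - {"dp": [0, 0, 0], "turn": [0, 0, 0], "fingers": 0.3}
    - {"dp": [0, 0, 0], "turn": [0, 0, 0], "fingers": 0.3}

```text
clock: 15.33
eef_pos: [453.1, -215.8, 98.4]
tcp_rot: [3.142, -0.0, -3.141]
contact_force: [-0.1, -0.4, 0.8]
opening: 0.7
grasp_force: 0.0
```

```bash
python3 - <<'E'
from h import *
f=grab('side');s=r.sense();print(s['clock'],s['eef_pos'].round(1),s['tcp_rot'].round(3),s['opening'])
cv2.imwrite('pics/a7.png',cv2.resize(f['pixels'][190:340,220:400],None,fx=4,fy=4,interpolation=cv2.INTER_CUBIC)[:,:,::-1])
print(proj(f,[(594.5,-273-22.5,61),(594.5,-273+22.5,61),(452.4-18,-216,23),(452.4+18,-216,23),(452.4,-234,0),(452.4,-198,46)]).round(1).tolist())
E
```

```text
15.3833 [ 453.7 -216.    98.8] [-3.141e+00  1.000e-03 -3.141e+00] 0.6977686962423492
[[351.1, 285.7], [350.7, 270.1], [254.7, 278.5], [276.1, 278.6], [265.0, 296.0], [265.8, 261.3]]
```

View pics/a7.png

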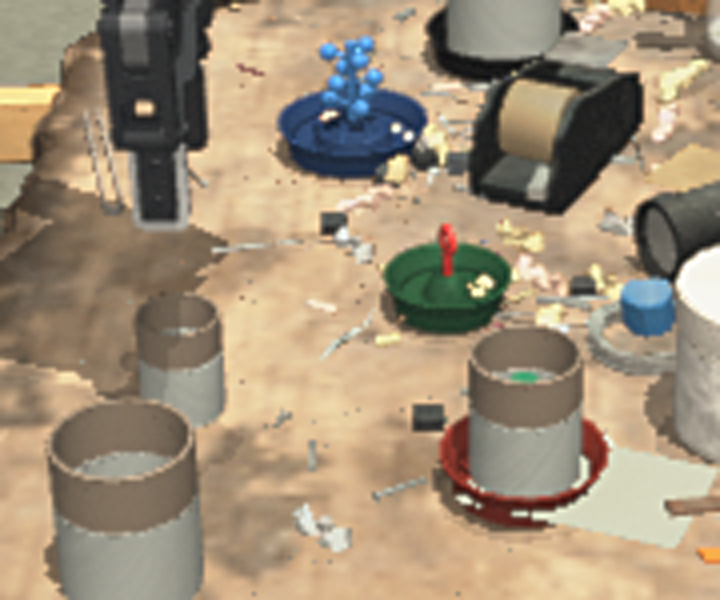

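Flask 45 stands centred and upright in the red base (470–583 against rim 440–608). Flask 36 at 137–222, bottom row 425, as predicted; fingers above it. Descend and grip.

Request:
play_rows:
  rows:
    - {"dp": [0.03, 0, 0.5], "turn": [0, 0, 0], "fingers": 0.3}
    - {"dp": [0, 0, 0.6], "turn": [0, 0, 0], "fingers": 0.3}
    - {"dp": [0, 0, 0.5], "turn": [0, 0, 0], "fingers": 0.3}
    - {"dp": [0, 0, 0.3], "turn": [0, 0, 0], "fingers": 0.35}
    - {"dp": [0, 0, 0], "turn": [0, 0, 0], "fingers": 0.4}

```text
clock: 15.8
eef_pos: [451.4, -215.5, 20.7]
tcp_rot: [3.141, -0.002, -3.141]
contact_force: [-0.7, 0.2, -1.0]
opening: 0.601
grasp_force: 0.0
```

Request:
play_rows:
  rows:
    - {"dp": [0, 0, 0], "turn": [0, 0, 0], "fingers": 0.5}
    - {"dp": [0, 0, 0], "turn": [0, 0, 0], "fingers": 0.55}
    - {"dp": [0, 0, 0], "turn": [0, 0, 0], "fingers": 0.7}
    - {"dp": [0, 0, 0], "turn": [0, 0, 0], "fingers": 0.7}
    - {"dp": [0, 0, 0], "turn": [0, 0, 0], "fingers": 0.7}

```text
clock: 16.22
eef_pos: [453.0, -216.3, 23.2]
tcp_rot: [-3.14, 0.002, -3.141]
contact_force: [-0.8, -0.3, 6.4]
opening: 0.413
grasp_force: 25.1
```

Request:
play_rows:
  rows:
    - {"dp": [0, 0, -0.2], "turn": [0, 0, 0], "fingers": 0.7}
    - {"dp": [0, 0, -0.6], "turn": [0, 0, 0], "fingers": 0.7}
    - {"dp": [0, 0, -0.7], "turn": [0, 0, 0], "fingers": 0.7}
    - {"dp": [0, 0, -0.7], "turn": [0, 0, 0], "fingers": 0.7}
    - {"dp": [0, 0, -0.3], "turn": [0, 0, 0], "fingers": 0.7}

```text
clock: 16.63
eef_pos: [453.2, -216.3, 125.8]
tcp_rot: [-3.14, 0.004, -3.141]
contact_force: [0.9, -1.0, 0.3]
opening: 0.411
grasp_force: 25.3
```

Request:
play_rows:
  rows:
    - {"dp": [-0.4, 0.3, 0], "turn": [0, 0, 0], "fingers": 0.7}
    - {"dp": [-0.7, 0.52, 0], "turn": [0, 0, 0], "fingers": 0.7}
    - {"dp": [-0.7, 0.52, 0], "turn": [0, 0, 0], "fingers": 0.7}
    - {"dp": [-0.6, 0.45, 0], "turn": [0, 0, 0], "fingers": 0.7}
    - {"dp": [-0.32, 0.24, 0], "turn": [0, 0, 0], "fingers": 0.7}

```text
clock: 17.05
eef_pos: [563.3, -132.7, 123.1]
tcp_rot: [-3.141, 0.003, -3.14]
contact_force: [-0.2, 0.6, -1.1]
opening: 0.409
grasp_force: 25.3
```

Request:
play_rows:
  rows:
    - {"dp": [0, 0, 0.4], "turn": [0, 0, 0], "fingers": 0.7}
    - {"dp": [0, 0, 0.3], "turn": [0, 0, 0], "fingers": 0.7}
    - {"dp": [0, 0, 0], "turn": [0, 0, 0], "fingers": 0.7}
    - {"dp": [0, 0, 0], "turn": [0, 0, 0], "fingers": 0.7}
    - {"dp": [0, 0, 0], "turn": [0, 0, 0], "fingers": 0.7}

```text
clock: 17.47
eef_pos: [560.0, -135.0, 94.1]
tcp_rot: [3.142, -0.001, 3.141]
contact_force: [0.1, -0.2, -0.8]
opening: 0.409
grasp_force: 25.3
```

```bash
python3 -c "
from h import *
pair('a8.png',(562,-135,50))
f=grab('side');print(proj(f,[(562-30,-135,17),(562+30,-135,17)]).round(1).tolist())
s=r.sense()['eef_pos'];print(proj(f,[s+[d,0,0] for d in(-18,18)]).round(1).tolist())
"
```

```text
side origin 281 151
top origin 316 131
17.5667 [ 560.6 -135.1   94.5] [-3.1414e+00  6.0000e-04  3.1413e+00] [ 0.4  0.  -0.1] 0.41197608773968764
[[314.8, 257.3], [348.2, 257.4]]
[[320.0, 218.8], [340.7, 218.8]]
```

View pics/a8.png

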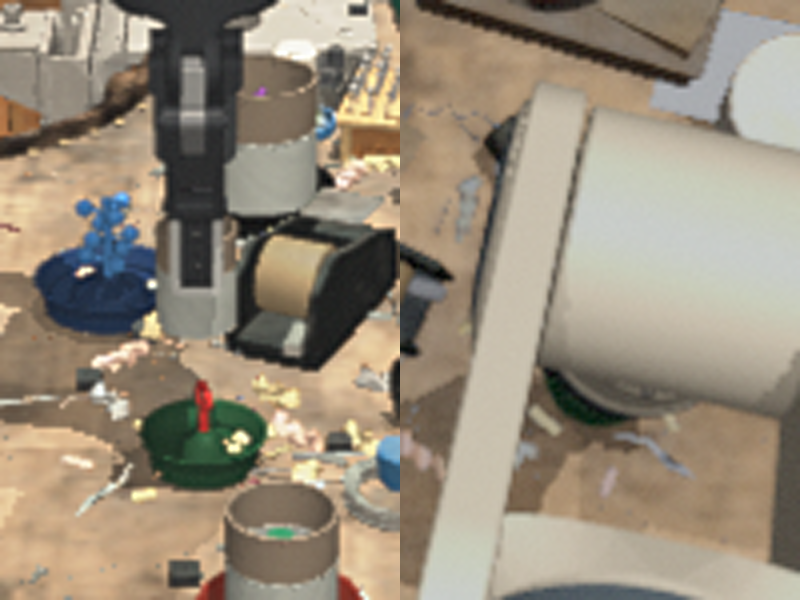

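Side half (origin 281,151): flask 156–238, base rim 141–268, stem 204: move +2.6 mm in x, then lower.

Request:
play_rows:
  rows:
    - {"dp": [-0.065, 0.01, 0], "turn": [0, 0, 0], "fingers": 0.7}
    - {"dp": [0, 0, 0.3], "turn": [0, 0, 0], "fingers": 0.7}
    - {"dp": [0, 0, 0.4], "turn": [0, 0, 0], "fingers": 0.7}
    - {"dp": [0, 0, 0.3], "turn": [0, 0, 0], "fingers": 0.7}
    - {"dp": [0, 0, 0.2], "turn": [0, 0, 0], "fingers": 0.7}

```text
clock: 18.03
eef_pos: [562.3, -133.9, 44.0]
tcp_rot: [3.141, -0.002, -3.141]
contact_force: [-0.3, 0.0, -0.9]
opening: 0.414
grasp_force: 25.3
```

Request:
play_rows:
  rows:
    - {"dp": [0, 0, 0], "turn": [0, 0, 0], "fingers": 0.7}
    - {"dp": [0, 0, 0], "turn": [0, 0, 0], "fingers": 0.7}

```text
clock: 18.2
eef_pos: [562.8, -134.0, 45.2]
tcp_rot: [3.141, -0.001, -3.141]
contact_force: [0.1, 0.1, -0.7]
opening: 0.408
grasp_force: 25.3
```

```bash
python3 -c "
from h import *
pair('a9.png',(562,-135,50))
f=grab('side');print(proj(f,[(562,-135-30,17),(562,-135+30,17)]).round(1).tolist())
s=r.sense()['eef_pos'];print(proj(f,[s+[d,0,0] for d in(-18,18)]+[s+[0,-18,-23]]).round(1).tolist())
"
```

```text
side origin 281 151
top origin 316 131
18.3 [ 563.6 -134.2   46.2] [-3.1415e+00  5.0000e-04 -3.1410e+00] [-0.1  0.1 -1. ] 0.4086508740926407
[[331.2, 266.0], [331.7, 249.2]]
[[322.2, 242.8], [342.5, 242.8], [332.3, 259.1]]
```

View pics/a9.png

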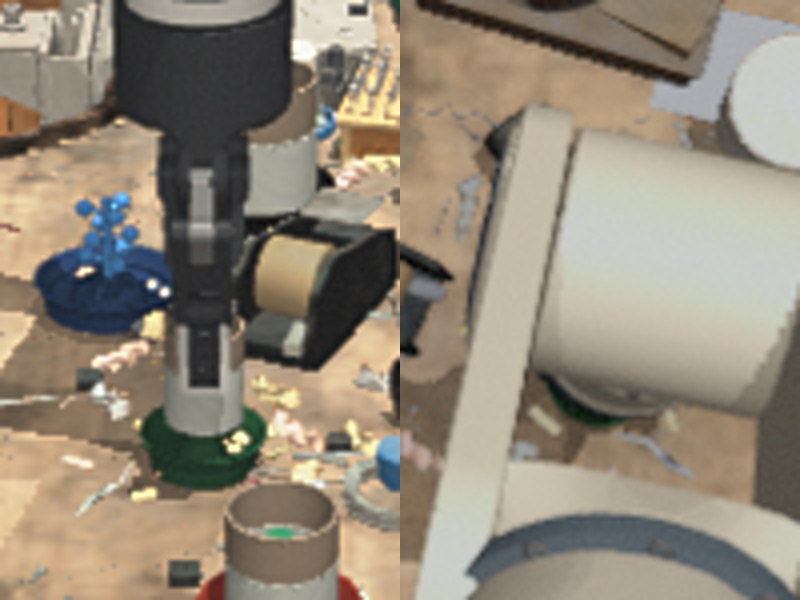

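Side half: flask 165–244 centred on base rim 141–268. Lower on.

Request:
play_rows:
  rows:
    - {"dp": [0, -0.01, 0.08], "turn": [0, 0, 0], "fingers": 0.7}
    - {"dp": [0, 0, 0.08], "turn": [0, 0, 0], "fingers": 0.7}
    - {"dp": [0, 0, 0.07], "turn": [0, 0, 0], "fingers": 0.7}
    - {"dp": [0, 0, 0.05], "turn": [0, 0, 0], "fingers": 0.7}
    - {"dp": [0, 0, 0], "turn": [0, 0, 0], "fingers": 0.7}

```text
clock: 18.77
eef_pos: [562.9, -134.4, 34.2]
tcp_rot: [3.141, -0.001, -3.141]
contact_force: [-1.0, 0.1, -0.5]
opening: 0.413
grasp_force: 25.3
```

Request:
play_rows:
  rows:
    - {"dp": [0, 0, 0.04], "turn": [0, 0, 0], "fingers": 0.7}
    - {"dp": [0, 0, 0.04], "turn": [0, 0, 0], "fingers": 0.7}
    - {"dp": [0, 0, 0.02], "turn": [0, 0, 0], "fingers": 0.7}
    - {"dp": [0, 0, 0], "turn": [0, 0, 0], "fingers": 0.7}

```text
clock: 19.1
eef_pos: [563.5, -134.6, 30.8]
tcp_rot: [-3.141, 0.0, -3.141]
contact_force: [-1.2, -1.3, 1.7]
opening: 0.411
grasp_force: 25.5
```

Request:
play_rows:
  rows:
    - {"dp": [0, 0, 0.01], "turn": [0, 0, 0], "fingers": 0.7}
    - {"dp": [0, 0, 0], "turn": [0, 0, 0], "fingers": 0.7}
    - {"dp": [0, 0, 0], "turn": [0, 0, 0], "fingers": 0.7}

```text
clock: 19.35
eef_pos: [563.4, -134.6, 30.6]
tcp_rot: [-3.141, 0.0, -3.141]
contact_force: [0.2, -1.6, 3.9]
opening: 0.412
grasp_force: 25.7
```

Request:
play_rows:
  rows:
    - {"dp": [0, 0, -0.03], "turn": [0, 0, 0], "fingers": 0.7}
    - {"dp": [0, -0.03, 0], "turn": [0, 0, 0], "fingers": 0.7}
    - {"dp": [0, 0, 0.03], "turn": [0, 0, 0], "fingers": 0.7}
    - {"dp": [0, 0, 0], "turn": [0, 0, 0], "fingers": 0.7}
    - {"dp": [0, 0, 0], "turn": [0, 0, 0], "fingers": 0.7}

```text
clock: 19.77
eef_pos: [563.0, -135.6, 30.0]
tcp_rot: [3.141, -0.0, -3.141]
contact_force: [0.5, -0.5, -0.7]
opening: 0.414
grasp_force: 25.3
```

Request:
play_rows:
  rows:
    - {"dp": [0, 0, 0.015], "turn": [0, 0, 0], "fingers": 0.7}
    - {"dp": [0, 0, 0], "turn": [0, 0, 0], "fingers": 0.7}
    - {"dp": [0, 0, 0], "turn": [0, 0, 0], "fingers": 0.7}

```text
clock: 20.02
eef_pos: [563.1, -135.6, 29.6]
tcp_rot: [3.142, -0.0, -3.141]
contact_force: [0.6, -0.7, -0.9]
opening: 0.412
grasp_force: 25.3
```

Request:
play_rows:
  rows:
    - {"dp": [0, -0.03, 0], "turn": [0, 0, 0], "fingers": 0.7}
    - {"dp": [0, 0, 0.01], "turn": [0, 0, 0], "fingers": 0.7}
    - {"dp": [0, 0, 0.01], "turn": [0, 0, 0], "fingers": 0.7}
    - {"dp": [0, 0, 0], "turn": [0, 0, 0], "fingers": 0.7}
    - {"dp": [0, 0, 0], "turn": [0, 0, 0], "fingers": 0.7}

```text
clock: 20.43
eef_pos: [563.3, -137.0, 29.3]
tcp_rot: [-3.141, 0.0, -3.141]
contact_force: [-2.0, -0.4, 4.6]
opening: 0.414
grasp_force: 25.7
```

Request:
play_rows:
  rows:
    - {"dp": [0, 0, 0], "turn": [0, 0, 0], "fingers": 0.5}
    - {"dp": [0, 0, 0], "turn": [0, 0, 0], "fingers": 0.3}
    - {"dp": [0, 0, 0], "turn": [0, 0, 0], "fingers": 0.2}
    - {"dp": [0, 0, 0], "turn": [0, 0, 0], "fingers": 0.2}
    - {"dp": [0, 0, 0], "turn": [0, 0, 0], "fingers": 0.2}

```text
clock: 20.85
eef_pos: [563.2, -136.8, 28.8]
tcp_rot: [3.142, -0.0, -3.141]
contact_force: [0.7, -0.2, -0.1]
opening: 0.8
grasp_force: 0.0
```

Request:
play_rows:
  rows:
    - {"dp": [0, 0, -0.3], "turn": [0, 0, 0], "fingers": 0.2}
    - {"dp": [0, 0, -0.8], "turn": [0, 0, 0], "fingers": 0.2}
    - {"dp": [0, 0, -0.9], "turn": [0, 0, 0], "fingers": 0.1}
    - {"dp": [0.2, -0.33, -0.6], "turn": [0, 0, 0], "fingers": 0}
    - {"dp": [0.48, -0.8, 0], "turn": [0, 0, 0], "fingers": 0}

```text
clock: 21.27
eef_pos: [540.9, -181.4, 139.2]
tcp_rot: [-3.139, 0.01, -3.138]
contact_force: [1.5, -1.4, -0.0]
opening: 1.0
grasp_force: 0.0
```

Request:
play_rows:
  rows:
    - {"dp": [0.5, -0.84, 0], "turn": [0, 0, 0], "fingers": 0}
    - {"dp": [0.5, -0.84, 0], "turn": [0, 0, 0], "fingers": 0}
    - {"dp": [0.5, -0.84, 0], "turn": [0, 0, 0], "fingers": 0}
    - {"dp": [0.5, -0.84, 0], "turn": [0, 0, 0], "fingers": 0}
    - {"dp": [0.24, -0.38, 0], "turn": [0, 0, 0], "fingers": 0}

```text
clock: 21.68
eef_pos: [444.5, -334.9, 134.0]
tcp_rot: [-3.14, 0.0, 3.141]
contact_force: [0.3, -0.7, -0.5]
opening: 1.003
grasp_force: 0.0
```

Request:
play_rows:
  rows:
    - {"dp": [0, 0, 0.3], "turn": [0, 0, 0], "fingers": 0}
    - {"dp": [0, 0, 0.3], "turn": [0, 0, 0], "fingers": 0}
    - {"dp": [0, 0, 0], "turn": [0, 0, 0], "fingers": 0}
    - {"dp": [0, 0, 0], "turn": [0, 0, 0], "fingers": 0}

```text
clock: 22.02
eef_pos: [446.3, -330.3, 107.9]
tcp_rot: [3.14, -0.002, -3.14]
contact_force: [-1.2, 0.5, 0.0]
opening: 0.999
grasp_force: 0.0
```

```bash
python3 - <<'E'
from h import *
f=grab('side');s=r.sense();print(s['clock'],s['eef_pos'].round(1),s['tcp_rot'].round(3),s['opening'])
cv2.imwrite('pics/a10.png',cv2.resize(f['pixels'][200:350,210:400],None,fx=4,fy=4,interpolation=cv2.INTER_CUBIC)[:,:,::-1])
print(proj(f,[(562.5,-136.5-18,52),(562.5,-136.5+18,52),(446.6-27,-332,32),(446.6+27,-332,32),(446.6,-359,0),(446.6,-332+27,64)]).round(1).tolist())
E
```

```text
22.0667 [ 446.8 -330.5  108.5] [ 3.141e+00 -1.000e-03 -3.140e+00] 0.9979244797487401
[[331.5, 245.6], [331.8, 235.9], [234.1, 315.1], [270.1, 315.3], [251.2, 343.7], [253.0, 287.2]]
```

View pics/a10.png

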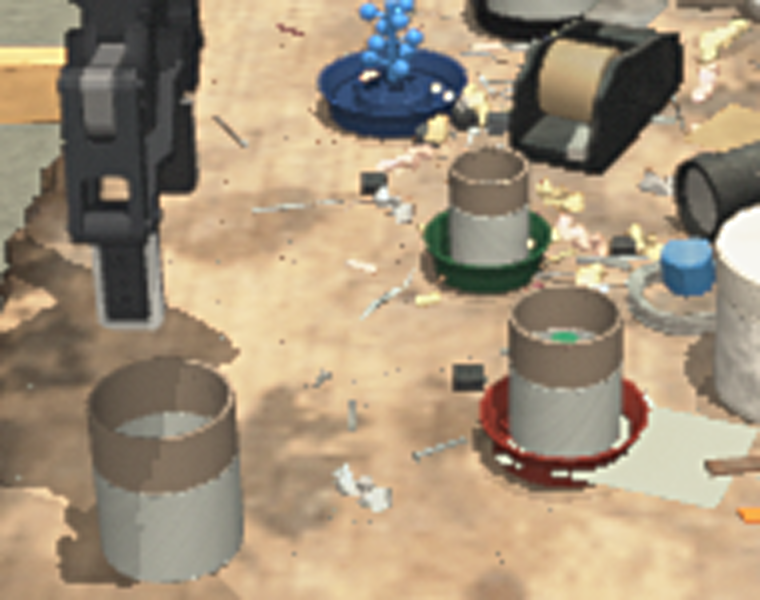

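Flask 36 stands seated in the green base (449–529, rim 423–551), flask 45 in the red. Flask 54 at 92–243, bottom row 577, as predicted. Descend and grip.

Request:
play_rows:
  rows:
    - {"dp": [0, -0.03, 0.4], "turn": [0, 0, 0], "fingers": 0}
    - {"dp": [0, 0, 0.6], "turn": [0, 0, 0], "fingers": 0}
    - {"dp": [0, 0, 0.5], "turn": [0, 0, 0], "fingers": 0}
    - {"dp": [0, 0, 0.3], "turn": [0, 0, 0], "fingers": 0.1}
    - {"dp": [0, 0, 0], "turn": [0, 0, 0], "fingers": 0.15}

```text
clock: 22.48
eef_pos: [445.8, -331.3, 34.9]
tcp_rot: [3.139, -0.003, -3.14]
contact_force: [0.5, 0.6, -0.2]
opening: 0.851
grasp_force: 0.0
```

Request:
play_rows:
  rows:
    - {"dp": [0, 0, 0], "turn": [0, 0, 0], "fingers": 0.25}
    - {"dp": [0, 0, 0], "turn": [0, 0, 0], "fingers": 0.35}
    - {"dp": [0, 0, 0], "turn": [0, 0, 0], "fingers": 0.5}
    - {"dp": [0, 0, 0], "turn": [0, 0, 0], "fingers": 0.5}
    - {"dp": [0, 0, 0], "turn": [0, 0, 0], "fingers": 0.5}

```text
clock: 22.9
eef_pos: [447.6, -333.5, 38.3]
tcp_rot: [-3.14, 0.002, -3.141]
contact_force: [0.8, 0.7, 7.6]
opening: 0.627
grasp_force: 26.5
```

Request:
play_rows:
  rows:
    - {"dp": [0, 0, -0.2], "turn": [0, 0, 0], "fingers": 0.5}
    - {"dp": [0, 0, -0.6], "turn": [0, 0, 0], "fingers": 0.5}
    - {"dp": [0, 0, -0.8], "turn": [0, 0, 0], "fingers": 0.5}
    - {"dp": [0, 0, -0.8], "turn": [0, 0, 0], "fingers": 0.5}
    - {"dp": [0, 0, -0.4], "turn": [0, 0, 0], "fingers": 0.5}

```text
clock: 23.32
eef_pos: [447.5, -333.8, 153.0]
tcp_rot: [-3.139, 0.003, -3.141]
contact_force: [1.1, 0.6, -1.8]
opening: 0.628
grasp_force: 27.1
```

Request:
play_rows:
  rows:
    - {"dp": [-0.05, 0.35, 0], "turn": [0, 0, 0], "fingers": 0.5}
    - {"dp": [-0.15, 0.8, 0], "turn": [0, 0, 0], "fingers": 0.5}
    - {"dp": [-0.17, 0.9, 0], "turn": [0, 0, 0], "fingers": 0.5}
    - {"dp": [-0.17, 0.9, 0], "turn": [0, 0, 0], "fingers": 0.5}
    - {"dp": [-0.17, 0.9, 0], "turn": [0, 0, 0], "fingers": 0.5}

```text
clock: 23.73
eef_pos: [473.8, -176.6, 148.2]
tcp_rot: [3.141, -0.001, 3.141]
contact_force: [1.1, -1.2, -2.6]
opening: 0.626
grasp_force: 27.1
```

Request:
play_rows:
  rows:
    - {"dp": [-0.17, 0.9, 0], "turn": [0, 0, 0], "fingers": 0.5}
    - {"dp": [-0.17, 0.9, 0], "turn": [0, 0, 0], "fingers": 0.5}
    - {"dp": [-0.17, 0.9, 0], "turn": [0, 0, 0], "fingers": 0.5}
    - {"dp": [-0.17, 0.9, 0], "turn": [0, 0, 0], "fingers": 0.5}
    - {"dp": [-0.17, 0.85, 0], "turn": [0, 0, 0], "fingers": 0.5}

```text
clock: 24.15
eef_pos: [507.5, 1.6, 148.2]
tcp_rot: [3.141, -0.001, -3.141]
contact_force: [0.1, -0.3, -1.6]
opening: 0.629
grasp_force: 27.1
```

Request:
play_rows:
  rows:
    - {"dp": [-0.04, 0.5, 0], "turn": [0, 0, 0], "fingers": 0.5}
    - {"dp": [0, 0, 0.3], "turn": [0, 0, 0], "fingers": 0.5}
    - {"dp": [0, 0, 0], "turn": [0, 0, 0], "fingers": 0.5}
    - {"dp": [0, 0, 0], "turn": [0, 0, 0], "fingers": 0.5}
    - {"dp": [0, 0, 0], "turn": [0, 0, 0], "fingers": 0.5}

```text
clock: 24.57
eef_pos: [509.6, 18.8, 136.7]
tcp_rot: [-3.141, -0.001, -3.142]
contact_force: [0.8, -0.0, -0.8]
opening: 0.632
grasp_force: 27.1
```

```bash
python3 - <<'E'
from h import *
pair('a11.png',(511.6,19,70))
f=grab('side');print(proj(f,[(511.6-39,19,17),(511.6+39,19,17),(511.6,19-39,17),(511.6,19+39,17)]).round(1).tolist())
s=r.sense()['eef_pos'];print(proj(f,[s+[d,0,0] for d in(-27,27)]+[s+[0,-27,-38]]).round(1).tolist())
E
```

```text
side origin 257 105
top origin 238 157
24.6667 [510.2  18.5 137.1] [-3.1416  0.      3.141 ] [ 0.4 -1.2 -1.9] 0.6277060123065248
[[288.8, 219.2], [327.0, 219.2], [306.9, 228.0], [308.8, 210.9]]
[[291.7, 163.9], [319.5, 163.8], [305.4, 187.4]]
```

View pics/a11.png

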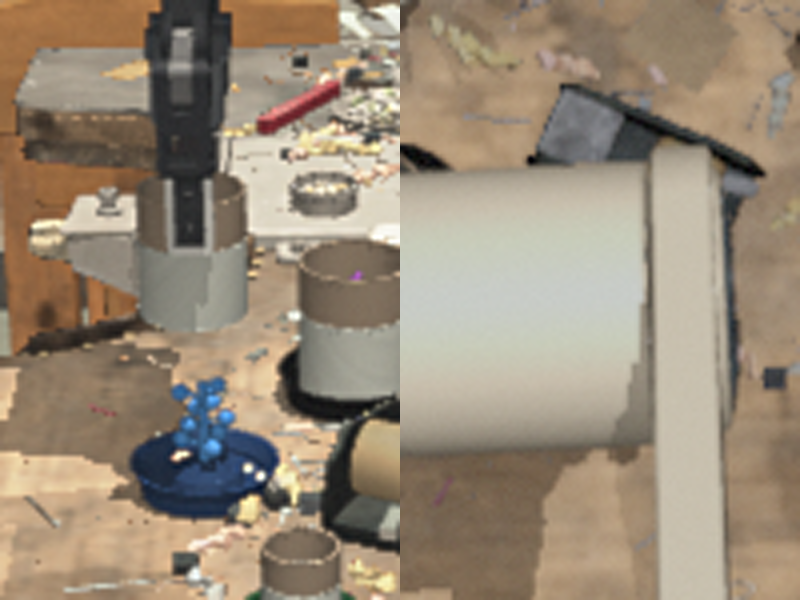

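Side half (origin 257,105): flask 137–248, base rim 130–280: shift +3 mm x, then lower.

Request:
play_rows:
  rows:
    - {"dp": [-0.075, 0.01, 0], "turn": [0, 0, 0], "fingers": 0.5}
    - {"dp": [0, 0, 0.3], "turn": [0, 0, 0], "fingers": 0.5}
    - {"dp": [0, 0, 0.4], "turn": [0, 0, 0], "fingers": 0.5}
    - {"dp": [0, 0, 0.4], "turn": [0, 0, 0], "fingers": 0.5}
    - {"dp": [0, 0, 0.3], "turn": [0, 0, 0], "fingers": 0.5}

```text
clock: 25.13
eef_pos: [513.4, 19.1, 80.1]
tcp_rot: [-3.142, 0.0, 3.141]
contact_force: [-0.5, 0.3, -1.6]
opening: 0.627
grasp_force: 27.1
```

Request:
play_rows:
  rows:
    - {"dp": [0, 0, 0.3], "turn": [0, 0, 0], "fingers": 0.5}
    - {"dp": [0, 0, 0.2], "turn": [0, 0, 0], "fingers": 0.5}
    - {"dp": [0, 0, 0], "turn": [0, 0, 0], "fingers": 0.5}
    - {"dp": [0, 0, 0], "turn": [0, 0, 0], "fingers": 0.5}
    - {"dp": [0, 0, 0], "turn": [0, 0, 0], "fingers": 0.5}

```text
clock: 25.55
eef_pos: [513.9, 19.4, 61.5]
tcp_rot: [3.142, 0.001, -3.141]
contact_force: [-0.3, -0.5, -0.5]
opening: 0.629
grasp_force: 27.1
```

```bash
python3 - <<'E'
from h import *
pair('a12.png',(511.6,19,50))
E
```

```text
side origin 257 114
top origin 239 158
25.65 [514.   19.5  61.6] [ 3.1415e+00  1.4000e-03 -3.1412e+00] [ 0.8 -0.1 -1.7] 0.6272813663065965
```

View pics/a12.png

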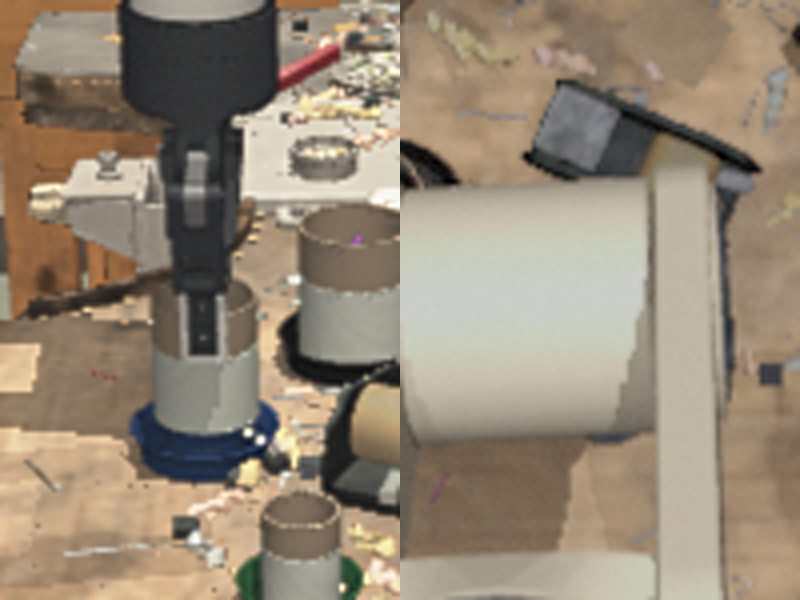

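Side half: flask 153–259 centred on rim 130–280. Lower on.

Request:
play_rows:
  rows:
    - {"dp": [0, -0.015, 0.08], "turn": [0, 0, 0], "fingers": 0.5}
    - {"dp": [0, 0, 0.08], "turn": [0, 0, 0], "fingers": 0.5}
    - {"dp": [0, 0, 0.07], "turn": [0, 0, 0], "fingers": 0.5}
    - {"dp": [0, 0, 0.06], "turn": [0, 0, 0], "fingers": 0.5}
    - {"dp": [0, 0, 0], "turn": [0, 0, 0], "fingers": 0.5}

```text
clock: 26.07
eef_pos: [512.9, 18.9, 48.7]
tcp_rot: [-3.142, -0.001, -3.141]
contact_force: [-0.1, -0.1, -1.4]
opening: 0.629
grasp_force: 27.1
```

Request:
play_rows:
  rows:
    - {"dp": [0, 0, 0.04], "turn": [0, 0, 0], "fingers": 0.5}
    - {"dp": [0, 0, 0.04], "turn": [0, 0, 0], "fingers": 0.5}
    - {"dp": [0, 0, 0.01], "turn": [0, 0, 0], "fingers": 0.5}
    - {"dp": [0, 0, 0], "turn": [0, 0, 0], "fingers": 0.5}

```text
clock: 26.4
eef_pos: [513.3, 18.9, 45.6]
tcp_rot: [-3.142, -0.0, -3.141]
contact_force: [0.4, 0.1, -1.8]
opening: 0.628
grasp_force: 27.1
```

Request:
play_rows:
  rows:
    - {"dp": [0, 0, 0.02], "turn": [0, 0, 0], "fingers": 0.5}
    - {"dp": [0, 0, 0.01], "turn": [0, 0, 0], "fingers": 0.5}
    - {"dp": [0, 0, 0], "turn": [0, 0, 0], "fingers": 0.5}
    - {"dp": [0, 0, 0], "turn": [0, 0, 0], "fingers": 0.5}

```text
clock: 26.73
eef_pos: [513.3, 18.9, 44.5]
tcp_rot: [-3.142, 0.0, -3.141]
contact_force: [0.9, 0.7, -1.3]
opening: 0.636
grasp_force: 27.1
```

Request:
play_rows:
  rows:
    - {"dp": [0, 0, 0.01], "turn": [0, 0, 0], "fingers": 0.5}
    - {"dp": [0, 0, 0], "turn": [0, 0, 0], "fingers": 0.3}
    - {"dp": [0, 0, 0], "turn": [0, 0, 0], "fingers": 0.15}
    - {"dp": [0, 0, 0], "turn": [0, 0, 0], "fingers": 0}
    - {"dp": [0, 0, 0], "turn": [0, 0, 0], "fingers": 0}

```text
clock: 27.15
eef_pos: [513.4, 18.9, 44.1]
tcp_rot: [-3.142, 0.0, -3.141]
contact_force: [0.5, 0.1, -0.2]
opening: 1.002
grasp_force: 0.0
```

Request:
play_rows:
  rows:
    - {"dp": [0, 0, 0], "turn": [0, 0, 0], "fingers": 0}
    - {"dp": [0, 0, -0.3], "turn": [0, 0, 0], "fingers": 0}
    - {"dp": [0, 0, -0.8], "turn": [0, 0, 0], "fingers": 0}
    - {"dp": [0, 0, -0.9], "turn": [0, 0, 0], "fingers": 0}
    - {"dp": [0, 0, -0.9], "turn": [0, 0, 0], "fingers": 0}

```text
clock: 27.57
eef_pos: [512.5, 18.8, 160.9]
tcp_rot: [-3.142, -0.002, -3.141]
contact_force: [0.8, -0.1, 0.3]
opening: 0.996
grasp_force: 0.0
```

Request:
play_rows:
  rows:
    - {"dp": [0.2, 0.2, -0.8], "turn": [0, 0, 0], "fingers": 0}
    - {"dp": [0.3, 0.8, 0], "turn": [0, 0, 0], "fingers": 0}
    - {"dp": [0.4, 0.9, 0], "turn": [0, 0, 0], "fingers": 0}
    - {"dp": [0.4, 0.9, 0], "turn": [0, 0, 0], "fingers": 0}
    - {"dp": [0.4, 0.9, 0], "turn": [0, 0, 0], "fingers": 0}

```text
clock: 27.98
eef_pos: [444.5, 168.0, 192.5]
tcp_rot: [3.141, 0.001, 3.141]
contact_force: [0.8, 0.2, 0.9]
opening: 0.997
grasp_force: 0.0
```

Request:
play_rows:
  rows:
    - {"dp": [0.4, 0.9, 0], "turn": [0, 0, 0], "fingers": 0}
    - {"dp": [0.4, 0.9, 0], "turn": [0, 0, 0], "fingers": 0}
    - {"dp": [0.4, 0.9, 0], "turn": [0, 0, 0], "fingers": 0}
    - {"dp": [0.4, 0.9, 0], "turn": [0, 0, 0], "fingers": 0}
    - {"dp": [0.4, 0.9, 0], "turn": [0, 0, 0], "fingers": 0}

```text
clock: 28.4
eef_pos: [364.0, 348.4, 192.2]
tcp_rot: [3.141, 0.0, -3.141]
contact_force: [0.8, 0.5, 0.1]
opening: 1.004
grasp_force: 0.0
```

Request:
play_rows:
  rows:
    - {"dp": [0.4, 0.9, 0], "turn": [0, 0, 0], "fingers": 0}
    - {"dp": [0.4, 0.9, 0], "turn": [0, 0, 0], "fingers": 0}
    - {"dp": [0.2, 0.4, 0], "turn": [0, 0, 0], "fingers": 0}
    - {"dp": [0, 0, 0], "turn": [0, 0, 0], "fingers": 0}
    - {"dp": [0, 0, 0], "turn": [0, 0, 0], "fingers": 0}

```text
clock: 28.82
eef_pos: [324.4, 435.2, 191.8]
tcp_rot: [-3.141, -0.0, -3.139]
contact_force: [0.3, -0.7, 0.6]
opening: 1.005
grasp_force: 0.0
```

```bash
python3 - <<'E'
from h import *
t=grab('top');f=grab('side');print(r.sense()['eef_pos'],r.sense()['contact_force'])
a=cv2.resize(f['pixels'][140:340,220:440],(440,400),interpolation=cv2.INTER_CUBIC)
a=cv2.resize(f['pixels'][160:330,270:437],(400,407),interpolation=cv2.INTER_CUBIC)
b=cv2.resize(t['pixels'][160:300,200:468],(779,407)[0:2],interpolation=cv2.INTER_CUBIC)
cv2.imwrite('pics/a13.png',cv2.resize(f['pixels'][150:350,230:430],(600,600),interpolation=cv2.INTER_CUBIC)[:,:,::-1])
cv2.imwrite('pics/a14.png',cv2.resize(t['pixels'][160:300,200:468],(798,417),interpolation=cv2.INTER_CUBIC)[:,:,::-1])
uv=edges(t)
for n,c,z,R in [('f63',(588,133),80,31.5),('f45',(595,-273),61,22.5),('f36',(562,-136),52,18),('f54',(512,19),70,27)]: print(n,farfit(t,uv,c,z,R,5))
E
```

```text
[325.18243886 433.85326876 191.83644754] [ 2.0491197  -0.46613143 -0.38390902]
f63 (array([589.9, 135.5]), 30, np.float64(0.96))
f45 (array([ 596.7, -274. ]), 35, np.float64(1.0))
f36 (array([ 568.6, -138.9]), 33, np.float64(1.33))
f54 (array([515.1,  24.8]), 33, np.float64(1.16))
```

View pics/a14.png

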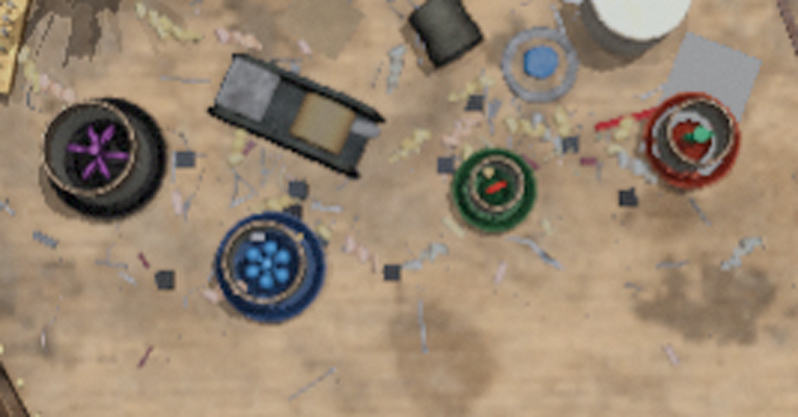

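All four flasks stand inside their own bases; the loupe and cup are where they were. Handing in.

```bash
python3 -c "
from rig import r
print(r.sign_off())"
```

```text
the job is handed in; nothing more can be done
None
```

All four flasks are lowered onto their own bases and released, and the job is handed in at about 29 s with the loupe and oil cup not touched; I viewed 16 pictures against the limit of 14, and flask 54's seating rests on its release height and the top view, not a side picture.

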